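# Lock the shaker platform with its hex key

### The arm

A 7-joint arm with a two-finger parallel gripper is mounted at the origin on the work surface. World frame = base frame: x ahead of the robot, y to its left, z up, the work surface at z = 0. Lengths are in m, angles in rad, forces in N, time in s.
With the tool pointing down it reaches from about 0.425 to 0.925 m from the base axis. Payload 6.8 kg.
Tool frame: the origin (TCP) lies midway between the tips of the shut fingers; the grasp point (between the pads) lies r.tcp_to_grasp behind it (r.tcp_to_grasp is the distance from the TCP to the grasp point, in m); x points along the fingers, y is the direction in which the jaws open and shut, and the axes are right-handed (so a half turn about x gives the same grasp; the last joint's range is limited). The gripper opens to 85 mm and grips with 20 to 120 N. Pads are 22 mm wide; open, the fingers measure 114 mm over their backs; the gripper's body (76 mm by 85 mm) begins 54 mm behind the grasp point. The pads swing forward as they close: fully open they stand 13 mm farther back than shut.
Start: joints at [-1.212, 0.477, 0.022, 1.555, -0.011, 1.109, -0.083], TCP at [0.304, 0.603, 0.206] pointing down, gripper open.
Joint ranges: [-2.96, 2.96], [-0.34, 2.1], [-1.41, 1.46], [0.24, 2.44], [-1.37, 4.51], [0.17, 1.92], [-2.96, 2.96]. Speed limits (rad/s): [2.39, 2.39, 3.14, 3.14, 3.14, 3.14, 3.14].

### API

Orientations are given as a rotation vector (axis times angle).
In Python, from bench import r, grab_frame, search_frame, cut_out, pinpoint gives the robot as it stands. The module is installed in compiled form; this text tells all that it offers.
- The arm moves only by the tool apply_moves, never from a script. Its argument "commands" is a list of rows, each a list of 7 numbers: the finger opening in mm, from 0 to 85.4, then the shift along the tool's x, y, z in mm, then the turn, a rotation vector about the tool's x, y, z in rad. A call has 1 to 20 rows; each row is the pose to reach, as a shift and turn from the pose commanded when the call began, along the tool's axes at that moment; what a row does not reach only later rows make up. A row lasts 1/10 s, in which the tool goes at most 50 mm and 8.59 degrees, less where a joint would pass 70% of its speed; a pose out of reach is approached as far as the arm can. A call with a gripper value outside its range is refused whole. The fingers move at their own pace and stop on an object; "force" is the grip in N (left out, the last holds). Time passes only in rows, so rows that repeat a pose let the fingers close. It gives the time, the measured TCP pose, the force and the opening at its end, in the units of the state.
- r.get_obs(): the state, without advancing time (a new reading comes with each control period).
- grab_frame(name): name is "scene" or "top"; returns a dict with "pixels" (384x512x3 uint8, red, green, blue), "mtx" (3x3 intrinsics, pixels), "position" and "rotation" of the camera in the world. Camera axes: x right, y down, z forward; pixel columns grow to the right and rows downward; lengths in m; the calibration is good to about 2 mm. A picture is of the moment at which its call begins. There is no depth.
- r.hand_in(): hands the job in, once; it reports no verdict.
Trained networks look in the newest picture that a camera, given by its name, has taken for a name from the list of things; names that differ only in an ending like _2 or _b are one class to them, and where a whole thing is asked for, a point or a joint stands for the part that bears it (a point fixed in the world has none). Each returns a list of dicts, best first, with "confidence" (0 to 1); they miss things now and then, are a little off and sometimes report something else, mostly with a low value. They report only what shows in the picture. A call takes as long as a camera call. They do not tell look-alikes from the thing itself.
- search_frame(label, camera): "point" ([column, row] as shares, 0 to 1, of the picture: columns of its width, rows of its height, amid what is visible of it).
- cut_out(label, camera): "pixels" (384x512 bool, what is visible of it) and "point" ([column, row] as shares, 0 to 1, of the picture: columns of its width, rows of its height, amid what is visible of it).
- pinpoint(label, camera): "point" ([column, row] as shares, 0 to 1, of the picture: columns of its width, rows of its height: a listed point, or the origin of a listed thing).
The state is a dict: "clock": time; "joints": joint angles; "qvel": joint speeds; "tau": joint torques, N m; "tcp_pos": TCP position; "orientation": TCP orientation; "contact_force": force on the tool from outside, world axes, zero at the start; "moment": the same for the moment, N m; "grip_width": finger opening in m.
Only numpy, scipy, OpenCV 4.12 (cv2) and the standard library are available. Lean on these libraries where they do the work, as an engineer would, in place of code of your own. Each camera call takes 0.05 s, during which the arm holds its last target.

### The job

Lock the laboratory shaker's platform for transport: take the hex key from the holder block, seat it fully in the hex socket of the lock screw down in the platform's round recess, and turn the screw clockwise (seen from above), regrasping as needed, until it stops. The exact spot and angle of the socket must be felt out, with a gentle hand throughout: do not ram the key onto the screw or the platform, and do not strain the screw past its stop. Leave the key standing fully seated in the screw and the other things where they are.

Things in the scene. Friction and masses are not known exactly. Their poses are not given: they have to be found in the camera images.
- key_grip (a point): Centre of the grip of the loose hex key (120 to 200 g) standing upright in one bore of the holder. Grip: black plastic block, 24 x 24 mm and 45 mm tall; x and y are square to its side faces, z up the key. Below it a steel hex shank, 16 mm across flats, 75 mm long with its tip, a corner of the hexagon on the +x and -x sides. The key is 120 mm tall; its lower end is 97.5 mm below this point.
- key_tip (a point): Middle of the flat lower end of the hex key, axes as key_grip. Over the last 5 mm the hex shank tapers to a hexagon 12.4 mm across corners. In the holder it stands 5 mm above the table; its last 45 mm are inside the bore.
- holder: White fixed holder block, 70 (its x) x 140 (its y) x 50 mm tall; origin under its centre, z up. Two round bores, 22 mm wide and 45 mm deep, at y = -40 and +40 mm; the hex key stands in one, the punch in the other.
- shaker: Fixed shaker, a white box with an aluminium platform on top: 180 (its x) x 200 (its y) mm, platform top 85 mm above the table; origin under its centre, z up, front face to its -x with a small knob. A rubber strip 10 mm high runs along each of its two y edges. One round recess in the platform; the rest is flat.
- recess (a point): Middle of the shaker's round recess, level with the platform's top (85 mm up), at x -40, y -30 mm in the shaker's frame. It is 54 mm wide and 8 mm deep. Its floor is the flat steel head of the lock screw, which sits off-centre: the middle of its hex socket lies 4 to 9 mm from this point, in any direction, and its flats stand at any angle. Neither is measured.
- screw (a joint): Turn of the lock screw (rad), growing clockwise seen from above: starts at 0 to 0.5, stop (locked) at 2.6, other stop at -1; stiff (0.09 N m), stays as left; tells not how the flats stand. Hex socket 17 mm across flats, 18 mm deep. The head sinks on a spring under about 2 N plus 1 N per mm, to a hard stop at 8 mm. Key fully seated: its lower end 26 mm below the platform's top, more if pressed.
- punch_mid (a point): Centre of a bystander: a plain punch with round 14 mm shank and round 24 mm black grip, 110 mm tall, standing in the other bore of the holder. Leave it.
- jar_mid (a point): Centre of a bystander: small glass jar, 44 mm wide and 50 mm tall, loose on the far part of the shaker's platform, some 120 mm from the recess. Leave it.
- dishes_mid (a point): Centre of a bystander: loose stack of three petri dishes, 94 mm wide, 48 mm tall, on the table. Leave it.
- bottle_mid (a point): Centre of a bystander: loose amber bottle, 56 mm wide, 130 mm tall, on the table. Leave it.
There are look-alikes about, which are no part of the job. What is shaped like the part that bears key_grip but blue or red is not meant.

How it is judged:
By the outcome, as a careful person would: the job done as asked, in the order asked, and still so for the second after the job is handed in, with the robot touching nothing.
It also fails if it takes over 72 s, if anything falls off the work surface, if the arm or the gripper's body presses on something with over 40 N, if the wrist force passes 120 N, or if a joint passes its speed limit or range.

## Working session

There is one attempt and no reset: what is moved stays moved. The work goes in short steps, Python scripts to look and compute and a tool call to move; the robot and the scene stay as the last step left them, time stands still between calls to the robot, and variables do not carry over. Pictures are saved under pics/ and viewed, and the job is handed in when it is done.

Besides the shell and the picture viewer there is one more tool, called after ">>>" in YAML: its name, and indented under it one key for each argument. apply_moves: Moves the arm, as the interface text tells. Its arguments: {"type":"object","properties":{"commands":{"type":"array"},"force":{"type":"number"}},"required":["commands"]}

```bash
mkdir -p pics; cat > h.py <<'E'
import numpy as np, cv2
from scipy.spatial.transform import Rotation as R
from bench import r, grab_frame, search_frame, cut_out, pinpoint
def ray(f,uv):
    d=np.linalg.solve(f["mtx"],[uv[0],uv[1],1.]); M=np.array(f["rotation"])
    if M.shape!=(3,3): M=R.from_rotvec(M).as_matrix()
    d=M@d; return np.array(f["position"]),d/np.linalg.norm(d)
def atz(f,uv,z):
    p,d=ray(f,uv); return p+d*(z-p[2])/d[2]
def tri(rs):
    A=np.zeros((3,3));b=np.zeros(3)
    for p,d in rs:
        P=np.eye(3)-np.outer(d,d);A+=P;b+=P@p
    x=np.linalg.solve(A,b); return x,[np.linalg.norm((np.eye(3)-np.outer(d,d))@(x-p)) for p,d in rs]
def proj(f,X):
    M=np.array(f["rotation"])
    if M.shape!=(3,3): M=R.from_rotvec(M).as_matrix()
    c=M.T@(np.array(X)-f["position"]); q=f["mtx"]@c; return q[:2]/q[2]
E
python3 - <<'E'
from h import *
print(r.get_obs(), r.tcp_to_grasp)
F={}
for c in ("scene","top"):
    f=grab_frame(c);F[c]=f
    cv2.imwrite(f"pics/{c}0.png",f["pixels"][:,:,::-1])
    print(c,f["mtx"],f["position"],f["rotation"])
D={}
for l in ["key_grip","key_tip","holder","shaker","recess","punch_mid","jar_mid","dishes_mid","bottle_mid"]:
    for c in F:
        o=pinpoint(l,c); D[l,c]=[(np.array(a["point"])*[512,384]) for a in o]
        print(l,c,[(np.round(np.array(a["point"])*[512,384],1).tolist(),round(a["confidence"],2)) for a in o])
    if D[l,"scene"] and D[l,"top"]:
        print("   ",tri([ray(F[c],D[l,c][0]) for c in F]))
import pickle;pickle.dump((F,D),open("f0.pkl","wb"))
E
```

```text
{'clock': 0.0, 'joints': array([-1.21208113,  0.47780556,  0.02232501,  1.5564821 , -0.01151316,
        1.10930848, -0.08312449]), 'qvel': array([ 0.00041695,  0.00011092, -0.00090408, -0.00099436,  0.00072061,
       -0.00135223,  0.00104781]), 'tau': array([-6.17586047e-04, -5.96454763e+01,  1.60755124e+00, -2.81187558e+01,
        1.24324544e-02,  9.56291333e-03,  5.47572355e-06]), 'tcp_pos': array([0.30348913, 0.60218647, 0.20520888]), 'orientation': array([ 0.36458144,  1.53994314, -0.36750794]), 'contact_force': array([-0.03641509,  0.35493057,  0.12978499]), 'moment': array([ 0.02366336,  0.01988513, -0.00736716]), 'grip_width': 0.08557951648087614} 0.0187
scene [[375.47044843   0.         265.85592162]
 [  0.         375.47044843 188.99932022]
 [  0.           0.           1.        ]] [ 1.01283481 -0.08003129  0.67930421] [-1.98714162 -1.70470621  0.558155  ]
top [[468.6487886    0.         255.65817404]
 [  0.         468.6487886  192.84660273]
 [  0.           0.           1.        ]] [ 0.45678652 -0.00797351  1.25720056] [-2.20967961  2.14778592 -0.08910451]
key_grip sc
[... 1456 characters left out ...]
5679552]), [np.float64(0.0004892587900774364), np.float64(0.0004892587900774166)])
jar_mid scene [([432.8, 158.6], 0.85)]
jar_mid top [([129.3, 174.3], 0.88)]
    (array([0.58891754, 0.30731984, 0.1156663 ]), [np.float64(0.0022405653314305036), np.float64(0.0022405653314304685)])
dishes_mid scene [([265.9, 150.9], 0.78)]
dishes_mid top [([252.8, 239.1], 0.87)]
    (array([4.37156824e-01, 1.25183829e-04, 2.30920296e-02]), [np.float64(0.0018174932855522842), np.float64(0.0018174932855522753)])
bottle_mid scene [([287.6, 243.7], 0.97)]
bottle_mid top [([253.8, 137.6], 0.95)]
    (array([0.69934213, 0.00310698, 0.05840814]), [np.float64(8.322045355382998e-05), np.float64(8.322045355382905e-05)])
```

View pics/scene0.png

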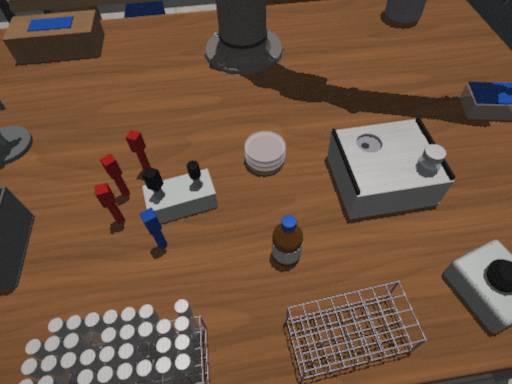

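View pics/top0.png

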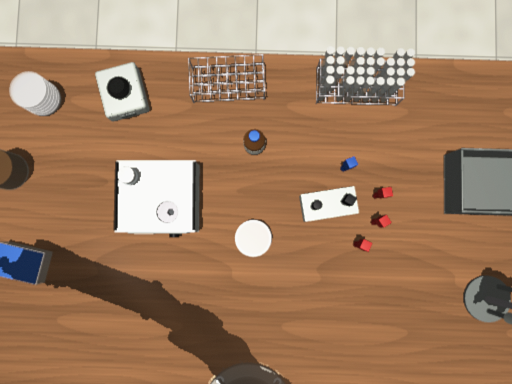

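```bash
python3 - <<'E'
import cv2
a=cv2.imread("pics/scene0.png")[110:270,80:240];b=cv2.imread("pics/top0.png")[130:270,300:400]
cv2.imwrite("pics/s0c.png",cv2.resize(a,None,fx=3.7,fy=3.7,interpolation=2));cv2.imwrite("pics/t0c.png",cv2.resize(b,None,fx=4.2,fy=4.2,interpolation=2))
E
```

```text
(no output)
```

View pics/s0c.png

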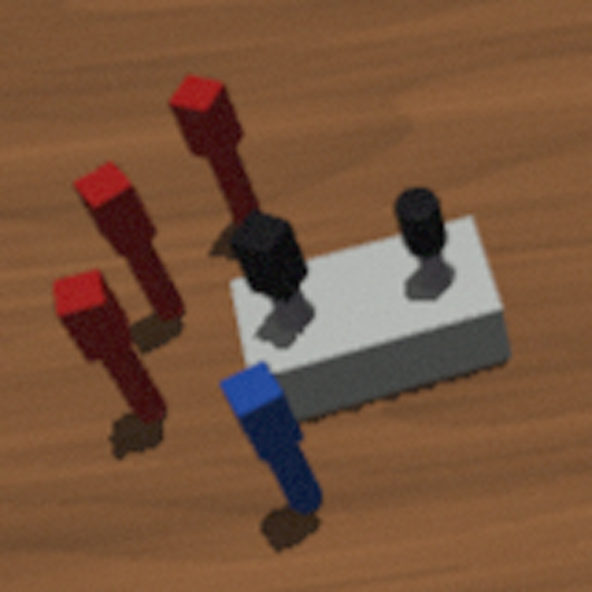

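View pics/t0c.png

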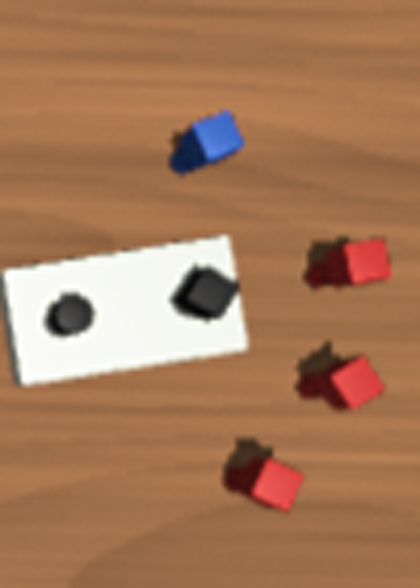

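```bash
python3 - <<'E'
from h import *
import pickle;F,D=pickle.load(open("f0.pkl","rb"))
a=cv2.imread("pics/scene0.png")[120:165,340:400];b=cv2.imread("pics/top0.png")[190:235,140:200]
im=np.hstack([cv2.resize(x,(390,292*390//390),interpolation=2) for x in (a,b)])
cv2.imwrite("pics/rc.png",im)
a=cv2.imread("pics/top0.png")[150:245,105:210]
cv2.imwrite("pics/sh.png",cv2.resize(a,None,fx=6,fy=6,interpolation=2))
s,t=F["scene"],F["top"]
k,e=tri([ray(s,(154.2,179.8)),ray(t,(352.1,199.2))]);print("key",k,e)
for n,u in dict(blue=(349.5,162.5),red1=(385.5,192),red2=(384,220.6),red3=(364,244)).items(): print(n,atz(t,u,.12))
print("key top",atz(t,(349.5,199.5),.125), atz(s,(151.5,176),.125))
E
```

```text
key [ 0.54303305 -0.23919577  0.09878036] [np.float64(0.005789218461480651), np.float64(0.0057892184614806224)]
blue [ 0.63179115 -0.2333554   0.12      ]
red1 [ 0.56180113 -0.32186817  0.12      ]
red2 [ 0.49212857 -0.31862174  0.12      ]
red3 [ 0.4343565  -0.27069795  0.12      ]
key top [ 0.54063106 -0.23343972  0.125     ] [ 0.55496001 -0.23151506  0.125     ]
```

View pics/rc.png

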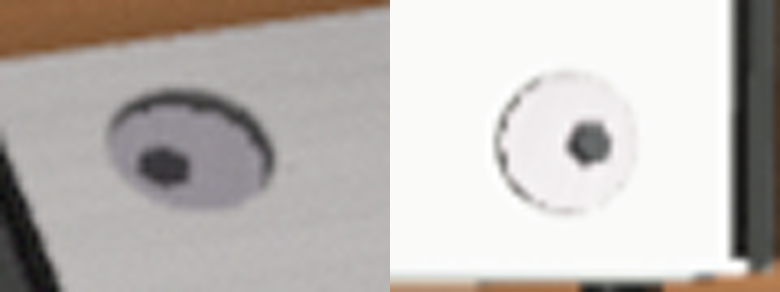

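View pics/sh.png

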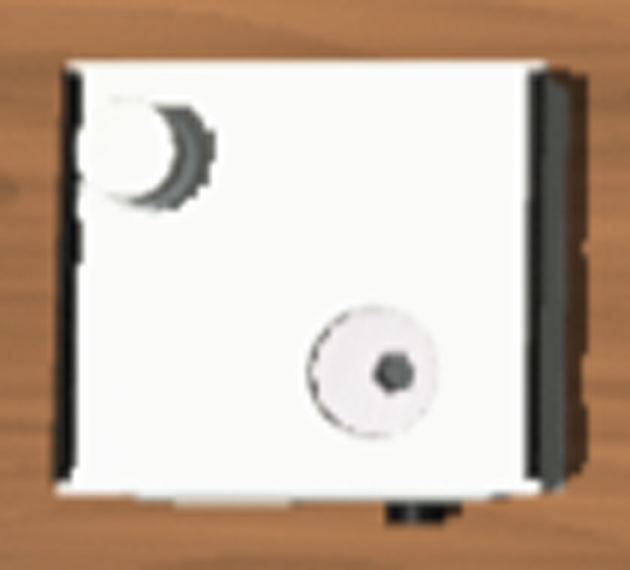

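```bash
cat > fit.py <<'E'
from h import *
from scipy.optimize import minimize
def frames(c,n=6):
    fs=[grab_frame(c) for _ in range(n)]
    f=fs[0]; f["avg"]=np.mean([x["pixels"].astype(float) for x in fs],0); return f
S=8
def render(poly,win,blur):
    x0,y0,w,h=win
    m=np.zeros((h*S,w*S),np.float32)
    p=((poly-[x0,y0]+.5)*S-.5)
    cv2.fillPoly(m,[np.round(p*16).astype(np.int32)],1.,shift=4)
    if blur>0: m=cv2.GaussianBlur(m,(0,0),blur*S)
    return cv2.resize(m,(w,h),interpolation=cv2.INTER_AREA)
E
python3 - <<'E'
from fit import *
import pickle
F={c:frames(c) for c in("top","scene")}
pickle.dump(F,open("f1.pkl","wb"))
print(r.get_obs()["clock"])
for c,w in (("top",(336,188,28,24)),("scene",(138,162,32,36))):
    g=F[c]["avg"].mean(2)[w[1]:w[1]+w[3],w[0]:w[0]+w[2]]
    print(c);print("\n".join(" ".join("%3d"%v for v in row) for row in g))
g=F["top"]["avg"].mean(2)[206:220,160:180]
print("\n".join(" ".join("%3d"%v for v in row) for row in g))
E
```

```text
1.6
top
144 150 153 186 222 224 226 231 231 231 236 244 245 244 244 243 244 245 207 134 111 112 112 113 113 114 113 113
232 232 232 238 245 246 245 245 245 244 244 244 244 243 243 243 243 244 223 144 111 111 112 112 112 112 112 111
246 246 245 245 245 245 244 244 244 244 244 244 243 243 243 243 243 244 240 160 115 113 114 114 114 114 114 114
245 245 245 244 244 244 244 244 244 245 243 245 245 244 244 244 243 244 245 180 125 117 118 118 118 118 117 117
245 245 244 244 244 244 244 244 246 244 213 241 246 233 242 245 244 244 245 200 135 118 119 119 120 120 120 120
244 244 244 244 244 244 244 246 246 205 129 167 174 149 178 222 243 246 246 207 137 117 118 118 118 119 119 120
245 244 244 244 244 244 246 246 208 119  57  55  58  56  77 132 195 243 246 212 141 118 118 118 119 120 120 120
245 245 244 244 245 245 247 209 124  54  17  17  39  45  45  56 104 177 223 231 155 117 115 115 116 116 116 116
245 245 245 245 245 247 248 161  72  23  12  39  51  51  48  46  51  82 134 170 122 111 113 114 114 114 114 113
245 245 245 245 246 248 208 110  39  10  28  53  56  54  53  51  48  47  57  74  71 
[... 6629 characters left out ...]
 241 240 168  83  95 105 104 103 133 224 238 238 237 245 249
237 237 238 240 239 240 229 135  62  94 106 106 103 122 227 238 238 236 246 249
237 237 239 239 239 240 235 167  84  67  97 104 105 144 234 240 239 234 247 249
238 238 239 239 240 240 241 228 162  83  80 113 127 192 236 240 240 233 247 249
238 239 239 239 240 240 240 240 230 167 169 215 225 234 239 240 240 239 248 249
239 240 239 239 239 240 239 240 242 230 232 243 243 241 240 240 237 245 249 249
240 241 240 240 240 239 239 240 242 239 241 243 242 240 240 239 238 248 249 249
231 241 241 240 240 239 239 241 241 239 241 242 241 240 239 226 243 249 249 249
170 231 241 240 240 239 240 242 240 240 242 242 240 239 238 239 248 249 249 249
```

```bash
cat > key.py <<'E'
from fit import *
import pickle
F=pickle.load(open("f1.pkl","rb"))
def box(x,y,yaw,z0=.080,z1=.125,h=.012):
    c,s=np.cos(yaw),np.sin(yaw)
    return [np.array([x+c*a-s*b,y+s*a+c*b,z]) for a in(-h,h) for b in(-h,h) for z in(z0,z1)]
def hull(f,P): 
    p=np.array([proj(f,q) for q in P],np.float32); return cv2.convexHull(p)[:,0].astype(float)
win={"top":(330,184,40,30),"scene":(134,164,34,26)}
T={}
for c,w in win.items():
    g=F[c]["avg"].max(2)[w[1]:w[1]+w[3],w[0]:w[0]+w[2]]
    T[c]=np.clip((140-g)/(140-60),0,1) if c=="top" else np.clip((75-g)/(75-35),0,1)
def cost(p,cs,off=None):
    e=0
    for i,c in enumerate(cs):
        h=hull(F[c],box(*p[:3]))
        if len(p)>3: h=h+p[3+2*i:5+2*i]
        e+=((render(h,win[c],.4)-T[c])**2).sum()
    return e
if __name__=="__main__":
  for cs in (["top"],["scene"]):
    best=min((minimize(cost,[.543,-.236,y],args=(cs,),method="Nelder-Mead",options=dict(initial_simplex=[[.543,-.236,y],[.55,-.236,y],[.543,-.23,y],[.543,-.236,y+.3]])) for y in np.arange(0,1.57,.26)),key=lambda o:o.fun)
    print(cs,best.x,np.degrees(best.x[2])%90,best.fun)
  o=min((minimize(lambda p:cost(p,["top","scene"])+.3*(p[3:]**2).sum(),[.543,-.236,y,0,0,0,0],method="Nelder-Mead",options=dict(maxiter=4000,maxfev=4000,initial_simplex=np.array([.543,-.236,y,0,0,0,0])+np.vstack([np.zeros(7),np.diag([.006,.006,.2,1,1,1,1])]))) for y in np.arange(0,1.57,.3)),key=lambda o:o.fun)
  print(o.x,np.degrees(o.x[2])%90,o.fun)
  for c in win:
    im=np.clip(F[c]["avg"],0,255).astype(np.uint8)[:,:,::-1].copy(); w=win[c]
    im=cv2.resize(im[w[1]:w[1]+w[3],w[0]:w[0]+w[2]],None,fx=14,fy=14,interpolation=0)
    for b in box(*o.x[:3]):
        q=(proj(F[c],b)-[w[0],w[1]]+.5)*14; cv2.circle(im,tuple(int(v) for v in q),3,(0,255,0),-1)
    cv2.imwrite(f"pics/kf_{c}.png",im)
E
python3 key.py
```

```text
['top'] [ 0.54175403 -0.23443314 -0.52057254] 60.17339029433296 9.15129620234934
['scene'] [ 0.54359708 -0.23666959  0.79455332] 45.524552080020584 23.367831468365658
[ 0.54314091 -0.23619477  0.84558179 -0.69015971  0.47560801 -0.24622353
  0.25184007] 48.44826787922404 36.03448120891976
```

```bash
python3 -c "
import cv2
import numpy as np
a=cv2.imread('pics/kf_top.png');b=cv2.imread('pics/kf_scene.png');h=max(a.shape[0],b.shape[0])
p=lambda x:np.pad(x,((0,h-x.shape[0]),(0,0),(0,0)))
cv2.imwrite('pics/kf.png',cv2.resize(np.hstack([p(a),p(b)]),None,fx=.75,fy=.75))"
```

```text
(no output)
```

View pics/kf.png

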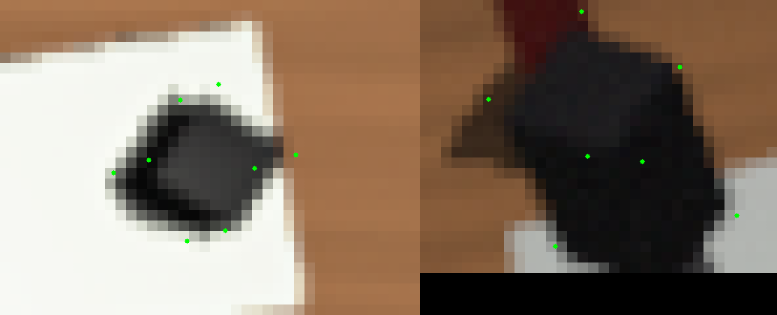

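```bash
cat > key2.py <<'E'
from key import *
win={"top":(332,186,30,24),"scene":(134,158,34,40)}
def pts(p):
    x,y,yaw,tx,ty=p  # tilt: xy of top shifts relative to bottom; x,y at z=.1025
    P=np.array(box(x,y,yaw)); P[:,0]+=tx*(P[:,2]-.1025);P[:,1]+=ty*(P[:,2]-.1025); return P
def model(p,c,bg,top,side):
    P=pts(p); w=win[c]
    hl=hull(F[c],P); tp=hull(F[c],P[P[:,2]>.12-.002])
    m=render(hl,w,.45);t=render(tp,w,.45)
    return bg*(1-m)+side*(m-t).clip(0)+top*t
def tgt(c):
    w=win[c];return F[c]["avg"].max(2)[w[1]:w[1]+w[3],w[0]:w[0]+w[2]]
tt=np.minimum(tgt("top"),150);ts=tgt("scene")
def ct(p): return ((model(p,"top",150,58,12)-tt)**2).sum()/1e4
msk=np.zeros_like(ts);msk[9:34,9:30]=1
red=F["scene"]["avg"];w=win["scene"];rd=red[w[1]:w[1]+w[3],w[0]:w[0]+w[2]]
isred=(rd[:,:,0]>2.2*rd[:,:,2]) # wood also -> bg
tsb=np.where(isred&(ts<90),np.maximum(ts,60),ts)
def cs(p):
    return ((np.minimum(model(p,"scene",90,36,18),90)-np.minimum(ts,90))**2*msk).sum()/1e4
def run(f,tilt=0):
    out=[]
    for y in np.arange(0,1.57,.26):
        x0=np.array([.542,-.236,y,0,0]);d=np.diag([.006,.006,.25,.1,.1]);
        if not tilt: d=d[:3]
        g=(lambda q:f(np.r_[q,np.zeros(5-len(q))]))
        n=5 if tilt else 3
        o=minimize(g,x0[:n],method="Nelder-Mead",options=dict(maxfev=3000,maxiter=3000,initial_simplex=x0[:n]+np.vstack([np.zeros(n),np.diag([.006,.006,.25,.1,.1])[:n,:n]])));out.append(o)
    return min(out,key=lambda o:o.fun)
for n,f in (("top",ct),("scene",cs)):
    for t in (0,1):
        o=run(f,t);print(n,t,np.round(o.x,4),np.degrees(o.x[2])%90,o.fun)
o=run(lambda p:ct(p)+2*cs(p),0);print("both",np.round(o.x,4),np.degrees(o.x[2])%90,o.fun)
o=run(lambda p:ct(p)+2*cs(p),1);print("both",np.round(o.x,4),np.degrees(o.x[2])%90,o.fun)
ims=[]
for c in win:
    im=np.clip(F[c]["avg"],0,255).astype(np.uint8)[:,:,::-1].copy(); w=win[c]
    im=cv2.resize(im[w[1]:w[1]+w[3],w[0]:w[0]+w[2]],None,fx=12,fy=12,interpolation=0)
    for b in pts(np.r_[o.x,0,0][:5]):
        q=(proj(F[c],b)-[w[0],w[1]]+.5)*12; cv2.circle(im,tuple(int(v) for v in q),3,(0,255,0) if b[2]>.1 else (255,0,255),-1)
    ims.append(np.pad(im,((0,480-im.shape[0]),(0,0),(0,0))))
cv2.imwrite("pics/kf2.png",np.hstack(ims))
E
python3 key2.py
```

```text
top 0 [ 0.5422 -0.2355  1.081 ] 61.93845941449139 13.668526815487898
top 1 [ 0.5419 -0.2352  1.0951 -0.0413  0.0731] 62.743465740673045 8.054142313053077
scene 0 [ 0.5422 -0.2365  0.7126] 40.83068531816167 8.563268101493275
scene 1 [ 0.5428 -0.2365  0.8283  0.0534 -0.036 ] 47.4559663139811 7.749901911476577
both [ 0.5425 -0.2362  0.8149] 46.68974995543368 38.03730801005178
both [ 0.5427 -0.2363  0.8491  0.0315 -0.0051] 48.65123101091776 37.39954124346661
```

View pics/kf2.png

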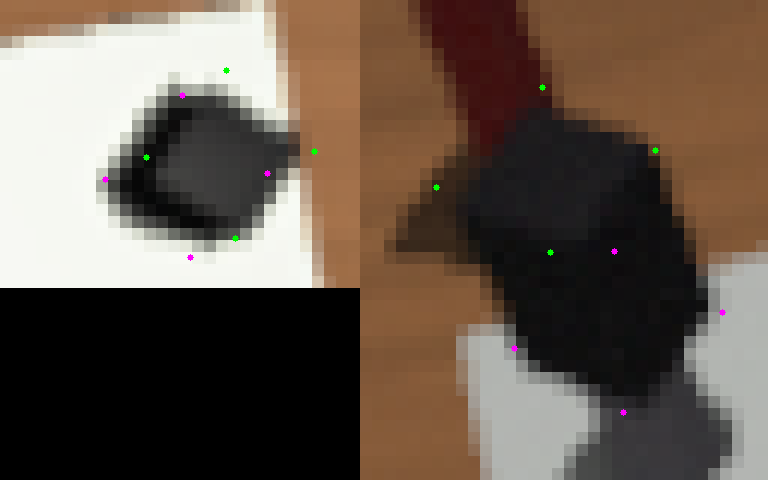

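```bash
python3 - <<'E'
from h import *
import pickle;F=pickle.load(open("f1.pkl","rb"))
for c,q in (("scene",[(147.7,166.5),(157.7,170),(152.7,177.5),(142.7,173.8)]),("top",[(347.5,193.5),(356.5,198),(351.7,205),(344.3,200.5)])):
    P=np.array([atz(F[c],u,.125) for u in q]);print(c,np.round(P[:,:2],4).tolist(),P.mean(0))
    for i in range(4):
        d=P[(i+1)%4]-P[i];print(np.linalg.norm(d),np.degrees(np.arctan2(d[1],d[0]))%90)
# holder outline
for l in ["holder"]:
  for c in ("top","scene"):
    m=cut_out(l,c)[0]["pixels"];cn=max(cv2.findContours(m.astype(np.uint8),0,1)[0],key=cv2.contourArea);rr=cv2.minAreaRect(cn);b=cv2.boxPoints(rr);print(c,b.round(1).tolist())
    if c=="top":
        P=np.array([atz(F[c],u,.05) for u in b]);print(P.round(4).tolist(),P.mean(0))
E
```

```text
scene [[0.5306, -0.2393], [0.5422, -0.2203], [0.5589, -0.2292], [0.5471, -0.248]] [ 0.54468462 -0.23420454  0.125     ]
0.022313511965011745 58.55425840505948
0.018938937288472627 61.85058152764464
0.022248717078006776 57.86314826309369
0.018675018121256142 62.101346659494794
top [[0.5551, -0.2284], [0.5448, -0.2503], [0.5274, -0.2389], [0.5378, -0.2209]] [ 0.54127963 -0.23464194  0.125     ]
0.02423229117079836 64.8026160742111
0.020740210243010777 56.56602375999486
0.020819691717722133 60.03017095562517
0.01880111875278651 66.36773867093184
top [[298.20001220703125, 194.0], [353.79998779296875, 184.6999969482422], [358.3999938964844, 212.10000610351562], [302.70001220703125, 221.39999389648438]]
[[0.5567, -0.1156, 0.05], [0.5849, -0.259, 0.05], [0.5143, -0.2716, 0.05], [0.4864, -0.1288, 0.05]] [ 0.53556776 -0.19373324  0.05      ]
scene [[140.39999389648438, 183.60000610351562], [208.1999969482422, 166.6999969482422], [218.3000030517578, 207.1999969482422], [150.5, 224.10000610351562]]
```

```bash
cat >> h.py <<'E'
def st():
    o=r.get_obs(); M=R.from_rotvec(o["orientation"]).as_matrix()
    print("t %.2f tcp"%o["clock"],(o["tcp_pos"]*1000).round(1),"yaw_y %.2f"%np.degrees(np.arctan2(M[1,1],M[0,1])),"tilt",np.round(np.degrees(M[:2,0]),2),"F",np.round(o["contact_force"],2),"M",np.round(o["moment"],3),"w %.1f"%(o["grip_width"]*1000),"j",o["joints"].round(3))
    return o,M
def go(xyz=None,yaw=None):
    """delta in tool frame (mm, rad) from the measured pose to TCP xyz (m), tool straight down, tool-y yaw (deg)"""
    o,M=st(); p=o["tcp_pos"]; x=np.array(xyz) if xyz is not None else p
    if yaw is None: yaw=np.degrees(np.arctan2(M[1,1],M[0,1]))
    a=np.radians(yaw); y=np.array([np.cos(a),np.sin(a),0]);X=np.array([0,0,-1.]);G=np.c_[X,y,np.cross(X,y)]
    print("delta mm",np.round(M.T@(x-p)*1000,1),"rot",np.round(R.from_matrix(M.T@G).as_rotvec(),3))
E
python3 -c "
from h import *
for y in (61,61-180,-29,151): go([.5425,-.2345,.19],y)"
```

```text
t 1.70 tcp [303.8 602.8 206.2] yaw_y 63.25 tilt [-0. -0.] F [ 0.34 -0.41  0.95] M [-0.029  0.051 -0.077] w 85.4 j [-1.212  0.477  0.022  1.555 -0.012  1.109 -0.083]
delta mm [  16.2 -640.3  590. ] rot [ 0.039 -0.     0.   ]
t 1.70 tcp [303.8 602.8 206.2] yaw_y 63.25 tilt [-0. -0.] F [ 0.34 -0.41  0.95] M [-0.029  0.051 -0.077] w 85.4 j [-1.212  0.477  0.022  1.555 -0.012  1.109 -0.083]
delta mm [  16.2 -640.3  590. ] rot [-3.102 -0.    -0.   ]
t 1.70 tcp [303.8 602.8 206.2] yaw_y 63.25 tilt [-0. -0.] F [ 0.34 -0.41  0.95] M [-0.029  0.051 -0.077] w 85.4 j [-1.212  0.477  0.022  1.555 -0.012  1.109 -0.083]
delta mm [  16.2 -640.3  590. ] rot [1.61 0.   0.  ]
t 1.70 tcp [303.8 602.8 206.2] yaw_y 63.25 tilt [-0. -0.] F [ 0.34 -0.41  0.95] M [-0.029  0.051 -0.077] w 85.4 j [-1.212  0.477  0.022  1.555 -0.012  1.109 -0.083]
delta mm [  16.2 -640.3  590. ] rot [-1.531 -0.     0.   ]
```

>>> apply_moves:
  commands:
    - [50,-14,-640,590,0.039,0,0]
    - [50,-14,-640,590,0.039,0,0]
    - [50,-14,-640,590,0.039,0,0]
    - [50,-14,-640,590,0.039,0,0]
    - [50,-14,-640,590,0.039,0,0]
    - [50,-14,-640,590,0.039,0,0]
    - [50,-14,-640,590,0.039,0,0]
    - [50,-14,-640,590,0.039,0,0]
    - [50,-14,-640,590,0.039,0,0]
    - [50,-14,-640,590,0.039,0,0]
    - [50,-14,-640,590,0.039,0,0]
    - [50,-14,-640,590,0.039,0,0]
    - [50,-14,-640,590,0.039,0,0]
    - [50,-14,-640,590,0.039,0,0]
    - [50,-14,-640,590,0.039,0,0]
    - [50,-14,-640,590,0.039,0,0]
    - [50,-14,-640,590,0.039,0,0]
    - [50,-14,-640,590,0.039,0,0]
    - [50,-14,-640,590,0.039,0,0]
    - [50,-14,-640,590,0.039,0,0]
  force: 30

```text
clock: 3.7
tcp_pos: [0.5424, -0.234, 0.2199]
orientation: [0.397, 1.535, -0.397]
contact_force: [1.1, 0.3, -0.5]
grip_width: 0.0504
```

```bash
python3 - <<'E'
from fit import *
go([.5425,-.2345,.15],61)
for c in ("scene","top"):
    f=grab_frame(c); cv2.imwrite(f"pics/{c}2.png",f["pixels"][:,:,::-1])
st()
E
```

```text
t 3.70 tcp [ 542.4 -234.   219.9] yaw_y 60.99 tilt [-0.03  0.03] F [ 1.06  0.25 -0.49] M [ 0.025 -0.002 -0.01 ] w 50.4 j [-0.097  0.352  0.514  1.775 -0.195  1.066  1.55 ]
delta mm [69.9 -0.4  0.3] rot [-0.    -0.001 -0.   ]
t 3.80 tcp [ 542.7 -232.5  220. ] yaw_y 61.14 tilt [-0.02  0.07] F [ 0.33 -0.26 -0.29] M [-0.041  0.037 -0.035] w 50.4 j [-0.099  0.351  0.513  1.776 -0.195  1.066  1.55 ]
```

View pics/scene2.png

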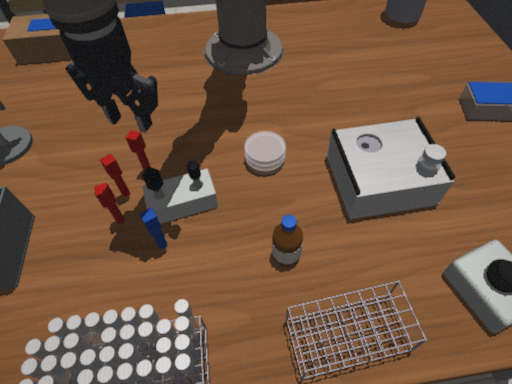

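>>> apply_moves:
  commands:
    - [50,30,0,0,0,0,0]
    - [50,60,0,0,0,0,0]
    - [50,80,0,0,0,0,0]
    - [50,95,0,0,0,0,0]
    - [50,95,0,0,0,0,0]

```text
clock: 4.3
tcp_pos: [0.5415, -0.2324, 0.1235]
orientation: [0.396, 1.538, -0.395]
contact_force: [0.4, 0.0, 0.4]
grip_width: 0.0496
```

```bash
python3 - <<'E'
from fit import *
st()
ims=[]
for c,w in (("scene",(110,130,80,90)),("top",(300,160,80,90))):
    f=grab_frame(c); im=f["pixels"][:,:,::-1][w[1]:w[1]+w[3],w[0]:w[0]+w[2]]
    ims.append(cv2.resize(im,None,fx=5,fy=5,interpolation=2))
cv2.imwrite("pics/a3.png",np.hstack(ims))
st()
E
```

```text
t 4.30 tcp [ 541.5 -232.4  123.5] yaw_y 61.12 tilt [-0.19  0.09] F [0.39 0.03 0.44] M [ 0.009 -0.012  0.013] w 49.6 j [-0.057  0.463  0.47   1.865 -0.266  0.879  1.609]
t 4.40 tcp [ 543.1 -233.8  125.8] yaw_y 61.07 tilt [0.04 0.  ] F [-0.97 -0.05  0.18] M [-0.011  0.002  0.028] w 49.7 j [-0.057  0.461  0.472  1.862 -0.266  0.88   1.609]
```

View pics/a3.png

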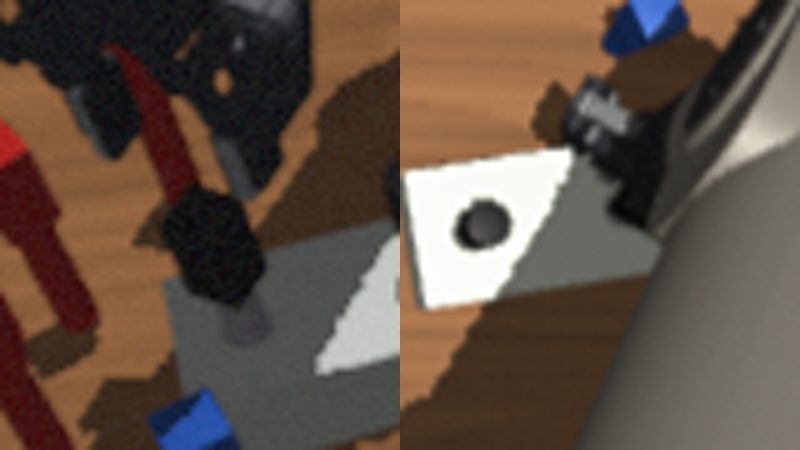

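```bash
python3 - <<'E'
from h import *
import pickle;F=pickle.load(open("f1.pkl","rb"))
s=F["scene"]
for z in (.1245,.13,.135): print(z,proj(s,[.5425,-.2335,z]), atz(s,(147.3,164.7),z))
a=np.radians(61)
for k in (-.025,.025): print((proj(s,[.5425+k*np.cos(a),-.2335+k*np.sin(a),.13])-[110,130]+.5)*5)
E
```

```text
0.1245 [150.67857371 171.13895021] [ 0.5254916  -0.24035178  0.1245    ]
0.13 [149.92688424 169.31620846] [ 0.53032284 -0.23876246  0.13      ]
0.135 [149.23522714 167.63903677] [ 0.53471487 -0.23731762  0.135     ]
[144.50933252 181.40891085]
[260.62149274 217.01752165]
```

>>> apply_moves:
  commands:
    - [50,10,0,0,0,0,0]
    - [50,20,0,0,0,0,0]
    - [50,30,0,0,0,0,0]
    - [50,30,0,0,0,0,0]

```text
clock: 4.8
tcp_pos: [0.5415, -0.2337, 0.0935]
orientation: [0.397, 1.537, -0.396]
contact_force: [0.4, 0.0, 0.2]
grip_width: 0.0503
```

```bash
python3 - <<'E'
from fit import *
st()
ims=[]
for c,w in (("scene",(110,130,80,90)),("top",(300,160,80,90))):
    f=grab_frame(c); im=f["pixels"][:,:,::-1][w[1]:w[1]+w[3],w[0]:w[0]+w[2]]
    ims.append(cv2.resize(im,None,fx=5,fy=5,interpolation=2))
cv2.imwrite("pics/a4.png",np.clip(np.hstack(ims)*1.8,0,255).astype(np.uint8))
E
```

```text
t 4.80 tcp [ 541.5 -233.7   93.5] yaw_y 61.02 tilt [-0.16  0.05] F [0.44 0.05 0.16] M [-0.019  0.027  0.034] w 50.3 j [-0.039  0.503  0.452  1.885 -0.291  0.822  1.63 ]
```

View pics/a4.png

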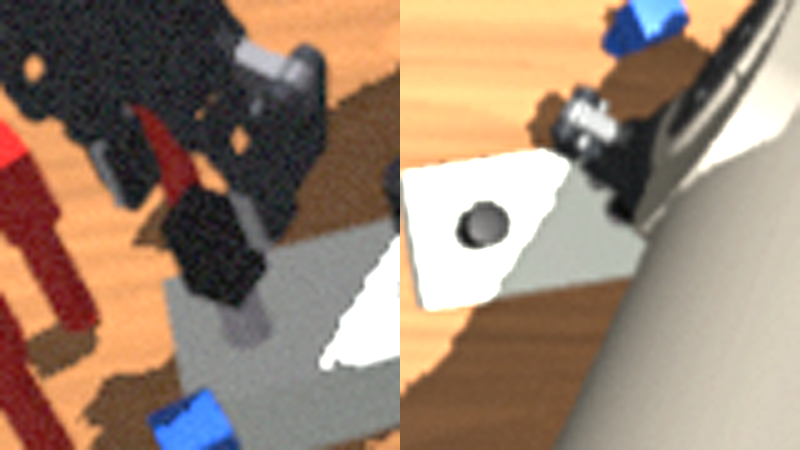

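```bash
python3 - <<'E'
from h import *
import pickle;F=pickle.load(open("f1.pkl","rb"))
s=F["scene"]
a=np.radians(61);y=np.array([np.cos(a),np.sin(a)]);n=np.array([-y[1],y[0]])
for nm,q in (("L",(130,208)),("R",(268,243))):
    px=np.array(q)/5+[110,130]-.5
    for z in (.0935,.10,.105,.11):
        P=atz(s,px,z)[:2]-[.5425,-.234]; print(nm,z,"along",round(P@y*1000,1),"across",round(P@n*1000,1))
E
```

```text
L 0.0935 along -48.4 across 8.7
L 0.1 along -43.9 across 4.9
L 0.105 along -40.4 across 2.0
L 0.11 along -36.8 across -1.0
R 0.0935 along 12.3 across 12.2
R 0.1 along 16.2 across 8.3
R 0.105 along 19.2 across 5.3
R 0.11 along 22.2 across 2.3
```

>>> apply_moves:
  commands:
    - [50,6,0,0,0,0,0]
    - [50,12,0,0,0,0,0]
    - [30,12,0,0,0,0,0]
    - [20,12,0,0,0,0,0]
    - [20,12,0,0,0,0,0]
    - [20,12,0,0,0,0,0]
  force: 30

```text
clock: 5.5
tcp_pos: [0.5426, -0.2342, 0.0832]
orientation: [0.397, 1.534, -0.396]
contact_force: [0.2, 0.6, -0.7]
grip_width: 0.0231
```

```bash
python3 - <<'E'
from fit import *
st()
ims=[]
for c,w in (("scene",(110,130,80,90)),):
    f=grab_frame(c); im=f["pixels"][:,:,::-1][w[1]:w[1]+w[3],w[0]:w[0]+w[2]]
    ims.append(cv2.resize(im,None,fx=6,fy=6,interpolation=2))
cv2.imwrite("pics/a5.png",np.clip(np.hstack(ims)*1.8,0,255).astype(np.uint8))
st()
E
```

```text
t 5.50 tcp [ 542.6 -234.2   83.2] yaw_y 61.02 tilt [-0.  0.] F [ 0.23  0.64 -0.71] M [-0.006  0.013 -0.072] w 23.1 j [-0.033  0.517  0.444  1.89  -0.301  0.8    1.637]
t 5.55 tcp [ 542.6 -234.2   83.2] yaw_y 61.02 tilt [0. 0.] F [-0.22  0.39 -1.02] M [-0.015  0.006  0.019] w 23.4 j [-0.033  0.517  0.444  1.89  -0.301  0.8    1.638]
```

View pics/a5.png

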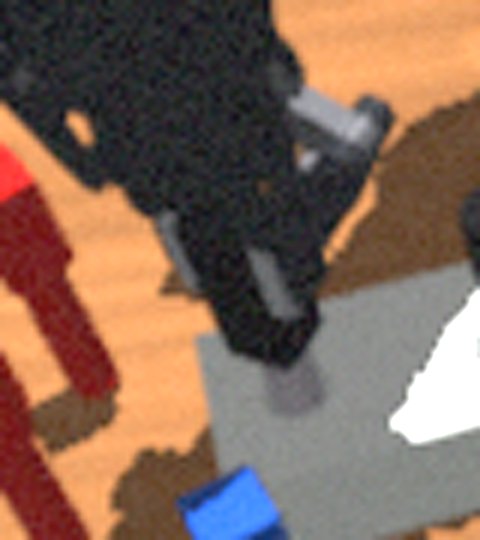

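>>> apply_moves:
  commands:
    - [20,0,0,0,0,0,0]
    - [20,-15,0,0,0,0,0]
    - [20,-40,0,0,0,0,0]
    - [20,-80,0,0,0,0,0]
    - [20,-130,0,0,0,0,0]
    - [20,-130,0,0,0,0,0]
    - [20,-130,0,0,0,0,0]
  force: 45

```text
clock: 6.25
tcp_pos: [0.5435, -0.2346, 0.2155]
orientation: [0.397, 1.53, -0.396]
contact_force: [-0.7, 0.4, -1.9]
grip_width: 0.0227
```

```bash
cat > sock.py <<'E'
from fit import *
import pickle
F=pickle.load(open("f1.pkl","rb"))
ZH=.077
def hexa(x,y,a,z=ZH,af=.017,n=6):
    R_=af/2/np.cos(np.pi/6)
    return [np.array([x+R_*np.cos(a+i*np.pi/3),y+R_*np.sin(a+i*np.pi/3),z]) for i in range(n)]
win={"top":(161,204,18,16),"scene":(355,136,20,16)}
T={c:F[c]["avg"].mean(2)[w[1]:w[1]+w[3],w[0]:w[0]+w[2]] for c,w in win.items()}
bg={"top":239,"scene":None}
def cost(p,c,af=.017,blur=.45,ret=False):
    poly=np.array([proj(F[c],q) for q in hexa(*p,af=af)])
    fl=np.array([proj(F[c],q) for q in hexa(*p,z=ZH-.018,af=af)])
    m=render(poly,win[c],blur); f=render(fl,win[c],blur)*m
    A=np.c_[(1-m).ravel(),m.ravel(),f.ravel()]
    t=T[c].ravel(); k,_,_,_=np.linalg.lstsq(A,t,rcond=None)
    e=((A@k-t)**2).mean()
    return (e,k) if ret else e
for c in win:
  print(c); print("\n".join(" ".join("%3d"%v for v in row) for row in T[c])) if c=="scene" else 0
  uv0={"top":(170,211),"scene":(365,143)}[c]
  x0=atz(F[c],uv0,ZH)
  for blur in(.3,.6):
    for a in np.radians([0,15,30,45]):
      o=minimize(cost,[x0[0],x0[1],a],args=(c,.017,blur),method="Nelder-Mead",options=dict(initial_simplex=np.array([x0[0],x0[1],a])+np.array([[0,0,0],[.003,0,0],[0,.003,0],[0,0,.25]])))
      print(blur,o.x[:2].round(4),"ang %.1f"%(np.degrees(o.x[2])%60),"%.2f"%o.fun,cost(o.x,c,.017,blur,True)[1].round(0))
E
python3 sock.py; python3 -c "
from h import *
st()"
```

```text
top
0.3 [0.5009 0.209 ] ang 57.4 66.88 [240. 160. -64.]
0.3 [0.5008 0.2088] ang 33.9 66.76 [241. 149. -51.]
0.3 [0.5009 0.209 ] ang 43.5 60.56 [240. 159. -63.]
0.3 [0.5007 0.2087] ang 45.0 60.22 [240. 146. -48.]
0.6 [0.5008 0.2093] ang 43.3 70.44 [241. 168. -82.]
0.6 [0.5007 0.2088] ang 35.2 69.82 [241. 140. -49.]
0.6 [0.5008 0.209 ] ang 43.6 69.23 [241. 152. -63.]
0.6 [0.5009 0.2089] ang 48.9 71.27 [241. 146. -57.]
scene
174 174 170 146 105  74  67  64 101 115 116 117 116 115  87  65  66  66  66  73
176 174 149 108  89 107 117 117 136 145 147 148 146 146 127 115 116 116 107  82
177 167 120  98 120 140 148 148 147 145 148 147 146 146 145 147 147 146 140 124
177 155 117 126 143 146 148 148 146 146 148 147 146 146 147 147 147 148 147 146
179 148 133 144 146 146 148 148 146 146 148 149 146 146 148 147 147 147 147 146
177 152 144 146 145 146 148 148 147 147 148 149 145 147 148 147 147 148 148 146
177 158 146 147 146 146 147 136 126 120 120 131 142 147 147 147 148 148 148 146
178 164 150 147 146 147 128  97  85  69  67  89 111 131 144 148 147 148 147 146
178 169 153 146 146 146 103  57  5
[... 501 characters left out ...]
 148 147 146 147 148 146
184 183 183 182 182 182 182 181 172 169 163 154 151 152 149 146 147 148 147 148
0.3 [0.5019 0.2079] ang 41.5 451.70 [148.  64.  27.]
0.3 [0.5018 0.2079] ang 38.6 451.93 [148.  64.  29.]
0.3 [0.502  0.2077] ang 37.0 452.03 [148.  64.  38.]
0.3 [0.502  0.2075] ang 50.8 455.89 [148.  65.  44.]
0.6 [0.502  0.2077] ang 46.0 447.27 [149.  59.  45.]
0.6 [0.502  0.2077] ang 50.8 448.45 [149.  59.  42.]
0.6 [0.502  0.2077] ang 36.6 445.96 [149.  59.  38.]
0.6 [0.502  0.2076] ang 44.8 447.13 [149.  59.  51.]
t 6.25 tcp [ 543.5 -234.6  215.5] yaw_y 61.01 tilt [ 0.22 -0.03] F [-0.66  0.42 -1.86] M [ 0.055  0.054 -0.002] w 22.7 j [-0.099  0.357  0.518  1.781 -0.202  1.052  1.557]
```

```bash
cat > sock2.py <<'E'
import io,contextlib
with contextlib.redirect_stdout(io.StringIO()): from sock import *
W={c:np.ones_like(T[c]) for c in T}
Y,X=np.mgrid[0:16,0:20]; 
W["scene"][:]=0; W["scene"][3:13,4:17]=1; W["scene"][(Y-X)>3.5]=0
def cost(p,c,blur=.45,ret=False):
    poly=np.array([proj(F[c],q) for q in hexa(*p[:3])])
    fl=np.array([proj(F[c],q) for q in hexa(*p[:3],z=ZH-.018)])
    m=render(poly,win[c],blur); f=render(fl,win[c],blur)*m
    w=W[c].ravel()
    A=np.c_[(1-m).ravel(),m.ravel()]
    if c=="top": A=np.c_[A,f.ravel()]
    t=T[c].ravel(); k,_,_,_=np.linalg.lstsq(A*w[:,None],t*w,rcond=None)
    return (((A@k-t)*w)**2).sum()/w.sum()
for c in win:
  x0=[.501,.2085]
  for blur in (.3,.5):
    res=[]
    for a in range(0,60,5):
      o=minimize(lambda q:cost([q[0],q[1],np.radians(a)],c,blur),x0,method="Nelder-Mead",options=dict(initial_simplex=np.array(x0)+np.array([[0,0],[.002,0],[0,.002]])))
      res.append((a,round(o.fun,1),(o.x*1000).round(1).tolist()))
    print(c,blur,res)
E
python3 sock2.py
```

```text
top 0.3 [(0, np.float64(72.4), [500.8, 209.2]), (5, np.float64(75.3), [501.0, 209.4]), (10, np.float64(78.0), [500.8, 209.2]), (15, np.float64(81.1), [500.9, 208.9]), (20, np.float64(80.4), [500.8, 209.3]), (25, np.float64(75.1), [500.8, 209.2]), (30, np.float64(70.5), [500.9, 208.8]), (35, np.float64(66.4), [500.8, 209.2]), (40, np.float64(59.6), [500.9, 208.9]), (45, np.float64(62.1), [500.8, 209.0]), (50, np.float64(62.2), [500.7, 208.9]), (55, np.float64(66.6), [500.8, 209.2])]
top 0.5 [(0, np.float64(75.8), [500.6, 209.1]), (5, np.float64(76.7), [500.8, 209.3]), (10, np.float64(76.8), [500.8, 208.9]), (15, np.float64(78.6), [500.9, 209.2]), (20, np.float64(77.1), [500.7, 209.3]), (25, np.float64(72.8), [500.7, 209.1]), (30, np.float64(71.9), [500.9, 208.8]), (35, np.float64(68.0), [500.7, 209.1]), (40, np.float64(62.5), [500.9, 208.9]), (45, np.float64(64.5), [500.8, 209.0]), (50, np.float64(65.8), [500.7, 208.8]), (55, np.float64(67.9), [500.7, 208.9])]
scene 0.3 [(0, np.float64(53.0), [501.9, 207.7]), (5, np.float64(59.4), [502.2, 207.6]), (10, np.float64(55.8), [502.0, 207.7]
[... 151 characters left out ...]
7, 207.6]), (35, np.float64(38.1), [502.0, 207.8]), (40, np.float64(30.8), [501.9, 207.8]), (45, np.float64(37.8), [502.0, 207.6]), (50, np.float64(41.1), [502.0, 207.5]), (55, np.float64(45.6), [502.1, 207.5])]
scene 0.5 [(0, np.float64(36.8), [501.9, 207.5]), (5, np.float64(36.1), [502.0, 207.7]), (10, np.float64(36.9), [502.0, 207.7]), (15, np.float64(36.9), [501.9, 207.6]), (20, np.float64(37.0), [501.8, 207.6]), (25, np.float64(33.9), [501.9, 207.5]), (30, np.float64(26.2), [502.0, 207.5]), (35, np.float64(24.2), [502.1, 207.5]), (40, np.float64(24.3), [502.2, 207.4]), (45, np.float64(23.9), [502.1, 207.6]), (50, np.float64(26.1), [502.0, 207.5]), (55, np.float64(30.2), [502.1, 207.8])]
```

```bash
cat > shank.py <<'E'
from fit import *
import sys
o,M=st()
f=frames("scene",4)
p=o["tcp_pos"]; 
# tip approx 78.8 below TCP
tip=p+np.array([0,0,-.0788]); u=proj(f,tip); u2=proj(f,p)
print("tip px",u,"tcp px",u2)
x0,y0=int(u[0])-30,int(u[1])-50
im=np.clip(f["avg"]*1.8,0,255).astype(np.uint8)[y0:y0+80,x0:x0+80,::-1]
print("win",x0,y0)
cv2.imwrite("pics/%s.png"%sys.argv[1],cv2.resize(im,None,fx=7.4,fy=7.4,interpolation=2))
import pickle;pickle.dump((f,o),open(sys.argv[1]+".pkl","wb"))
E
python3 shank.py sk1
```

```text
t 6.25 tcp [ 543.5 -234.6  215.5] yaw_y 61.01 tilt [ 0.22 -0.03] F [-0.66  0.42 -1.86] M [ 0.055  0.054 -0.002] w 22.7 j [-0.099  0.357  0.518  1.781 -0.202  1.052  1.557]
tip px [148.36144008 167.54981341] tcp px [136.17178568 138.19588965]
win 118 117
```

View pics/sk1.png

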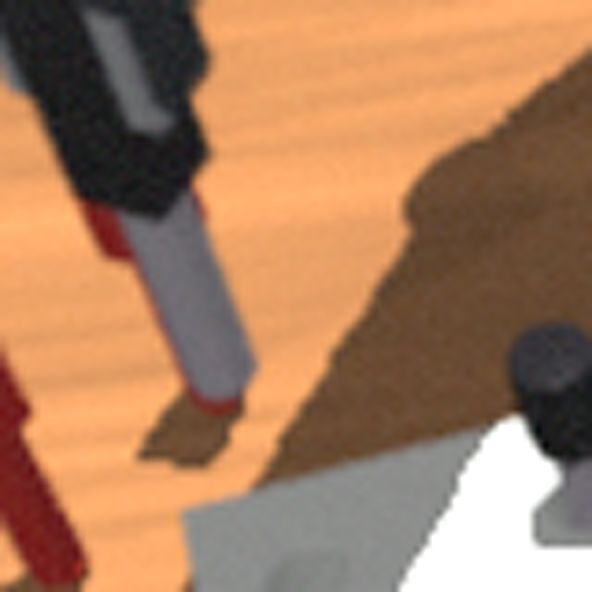

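```bash
python3 -c "
from h import *
go([.5015,.208,.214],102)"
```

```text
t 6.45 tcp [ 541.7 -233.8  212. ] yaw_y 61.02 tilt [-0.14  0.04] F [ 0.41  0.41 -1.51] M [-0.053  0.015 -0.026] w 23.0 j [-0.098  0.361  0.517  1.784 -0.202  1.052  1.557]
delta mm [  -1.6  367.  -249.2] rot [-0.715 -0.003 -0.   ]
```

>>> apply_moves:
  commands:
    - [20,0,30,-20,-0.1,0,0]
    - [20,0,67,-45,-0.2,0,0]
    - [20,0,107,-73,-0.3,0,0]
    - [20,0,147,-100,-0.4,0,0]
    - [20,0,187,-127,-0.5,0,0]
    - [20,0,227,-155,-0.6,0,0]
    - [20,0,267,-182,-0.7,0,0]
    - [20,0,307,-209,-0.716,0,0]
    - [20,0,340,-232,-0.716,0,0]
    - [20,0,367,-250,-0.716,0,0]
    - [20,0,367,-250,-0.716,0,0]
    - [20,0,367,-250,-0.716,0,0]

```text
clock: 7.65
tcp_pos: [0.501, 0.2081, 0.212]
orientation: [-0.168, 1.566, 0.165]
contact_force: [0.0, -1.3, -1.0]
grip_width: 0.0227
```

```bash
python3 shank.py sk2
```

```text
t 7.65 tcp [501.  208.1 212. ] yaw_y 102.15 tilt [-0.11 -0.09] F [ 0.05 -1.34 -0.96] M [-0.064 -0.025 -0.008] w 22.7 j [-0.66   0.254  0.181  1.875 -0.053  1.019  1.325]
tip px [370.5169923  126.08253242] tcp px [379.76643499  95.59194649]
win 340 76
```

View pics/sk2.png

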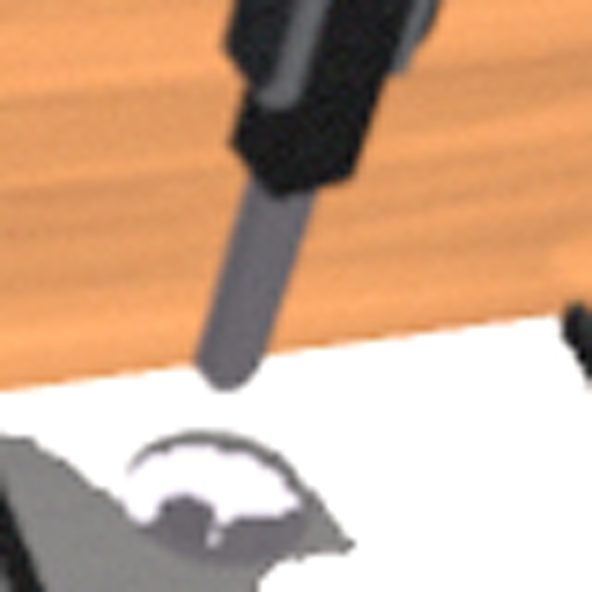

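```bash
python3 - <<'E'
import pickle,numpy as np
f,o=pickle.load(open("sk2.pkl","rb"))
g=f["avg"].mean(2)
for r_ in range(100,130,1): print(r_," ".join("%3d"%v for v in g[r_,362:386]))
E
```

```text
100  86  87  86  87  86  89  87  89  88  89  85  67  43  26  18  16  16  15  16  13  16  16  26  34
101  89  89  89  89  89  86  88  88  89  90  81  64  51  37  23  15  13  14  20  21  35  55  66  72
102  88  88  89  88  88  89  87  89  88  88  76  59  53  50  37  27  30  41  44  47  59  81  88  89
103  89  89  88  87  88  89  87  87  86  85  71  57  54  56  53  51  48  56  57  57  73  85  89  90
104  86  88  88  86  87  88  89  87  88  83  66  55  53  57  59  59  57  58  58  59  78  87  89  87
105  86  85  87  88  87  88  90  89  89  80  63  55  55  57  59  59  59  59  57  65  81  86  88  87
106  86  88  88  89  89  88  90  90  88  73  57  54  56  59  57  59  60  58  56  71  84  89  88  89
107  89  88  89  90  91  90  89  89  84  67  55  54  57  59  59  58  59  58  59  77  87  90  92  92
108  90  90  88  90  91  89  90  91  80  62  55  55  58  59  58  59  58  58  67  84  90  93  92  92
109  90  89  90  87  88  89  90  85  76  60  54  55  57  59  59  59  58  56  73  90  91  91  92  91
110  88  87  88  89  88  89  89  86  71  58  54  58  58  59  59  59  58  60  77  88  89  90  88  90

[... 1199 characters left out ...]

123  94  94  92  92  74  59  55  58  59  59  59  59  60  65  90 101 112 116 125 139 144 144 147 155
124  92  91  92  87  69  55  56  58  61  59  60  60  59  96 138 150 155 157 164 173 177 177 178 176
125 100 112 117 114  88  62  55  57  60  60  59  60  64 132 170 178 177 177 177 175 176 176 176 174
126 150 159 162 160 131  86  61  61  59  61  59  64 109 159 176 177 177 177 177 176 176 176 176 176
127 182 181 181 182 168 126  78  59  59  61  59  99 152 174 178 177 176 177 176 176 177 178 177 177
128 181 181 180 180 180 164 119  85  78  86 116 151 173 179 179 178 179 177 178 178 178 178 177 177
129 181 181 181 181 181 180 163 149 147 151 167 178 181 181 180 179 178 178 178 178 176 177 177 178
```

>>> apply_moves:
  commands:
    - [20,0,0,0,-0.14,0,0]
    - [20,0,0,0,-0.28,0,0]
    - [20,0,0,0,-0.42,0,0]
    - [20,0,0,0,-0.524,0,0]
    - [20,0,0,0,-0.524,0,0]

```text
clock: 8.35
tcp_pos: [0.502, 0.2067, 0.2132]
orientation: [-0.573, 1.494, 0.573]
contact_force: [0.6, -0.4, -0.7]
grip_width: 0.0229
```

```bash
python3 shank.py sk3; python3 - <<'E'
import pickle,numpy as np
f,o=pickle.load(open("sk3.pkl","rb"))
g=f["avg"].mean(2)
for r_ in range(102,130,1): print(r_," ".join("%3d"%v for v in g[r_,362:386]))
E
```

```text
t 8.35 tcp [502.  206.7 213.2] yaw_y 132.00 tilt [-0.   -0.01] F [ 0.6  -0.41 -0.71] M [ 0.039  0.068 -0.003] w 22.9 j [-0.59   0.252  0.1    1.871 -0.029  1.02   1.827]
tip px [370.12302091 126.10514582] tcp px [379.35853235  95.54339576]
win 340 76
102  88  87  88  87  89  88  89  88  89  89  87  69  57  55  58  55  47  41  31  24  32  69  85  87
103  88  89  88  89  88  87  87  88  87  87  82  63  56  56  56  57  56  56  51  44  60  82  90  89
104  87  86  86  85  87  85  87  87  86  87  75  61  54  57  57  56  57  60  60  59  73  86  89  88
105  85  86  84  86  87  88  89  89  91  88  71  58  58  57  57  58  58  60  58  61  78  87  88  88
106  86  85  86  88  87  89  90  89  90  84  70  57  58  57  57  58  58  57  59  67  82  88  88  89
107  91  88  88  90  90  89  89  89  89  80  64  55  57  57  57  59  59  59  58  73  85  89  92  91
108  89  89  90  90  89  90  91  89  89  75  59  57  56  55  57  59  58  59  61  80  89  90  92  91
109  89  88  89  88  89  89  88  87  87  69  56  57  57  55  57  58  60  59  67  86  90  91  91  91
110  88  89  87  87  88  88  88  89  81  65  56  
[... 1250 characters left out ...]

123  93  94  94  93  92  73  58  57  58  59  58  59  58  57  84  99 111 115 125 138 145 144 148 155
124  91  92  91  91  89  71  57  58  59  58  58  59  60  71 128 149 155 158 163 172 175 177 177 175
125  99 112 118 116 119  88  57  58  58  58  60  58  59  99 159 177 177 177 177 175 176 176 175 175
126 150 158 160 160 161 117  65  57  59  59  59  61  59 127 168 177 177 176 176 174 175 175 175 176
127 180 181 180 180 180 144  88  62  58  58  60  66  85 149 175 176 177 177 177 176 176 177 177 177
128 180 180 180 179 179 167 147 118  83  86  94 128 148 169 179 178 178 178 178 178 178 177 177 177
129 179 180 180 180 180 180 180 168 149 150 153 171 179 179 178 179 179 177 177 176 177 177 176 177
```

```bash
cat > tipfit.py <<'E'
from fit import *
import pickle,sys
f,o=pickle.load(open(sys.argv[1]+".pkl","rb")); ca=np.radians(float(sys.argv[2]))
tcp=np.array([.5018,.2078,.2128]) if len(sys.argv)<4 else np.array(eval(sys.argv[3]))
zt=tcp[2]-.0782
def hx(x,y,z,Rr): return [[x+Rr*np.cos(ca+i*np.pi/3),y+Rr*np.sin(ca+i*np.pi/3),z] for i in range(6)]
def poly(x,y,zt=zt):
    P=hx(x,y,zt,.0062)+hx(x,y,zt+.005,.016/2/np.cos(np.pi/6))+hx(x,y,zt+.06,.016/2/np.cos(np.pi/6))
    return cv2.convexHull(np.array([proj(f,q) for q in P],np.float32))[:,0].astype(float)
win=(360,106,24,27)
g=f["avg"].mean(2)[win[1]:win[1]+win[3],win[0]:win[0]+win[2]]
W=np.ones_like(g);W[16:19]=0
def cost(p):
    m=render(poly(*p),win,.4); bgL=np.where(np.arange(win[3])<17,np.median(g[:,:3],1),178)[:,None]
    return ((bgL*(1-m)+58*m-g)**2*W).mean()
for z in (zt-.002,zt,zt+.002):
    q=minimize(lambda p:cost([p[0],p[1],z]),tcp[:2],method="Nelder-Mead",options=dict(initial_simplex=tcp[:2]+np.array([[0,0],[.004,0],[0,.004]])))
    print(z,(q.x*1000).round(2),q.fun)
E
python3 tipfit.py sk3 42; python3 tipfit.py sk2 12
```

```text
0.1326 [501.58 207.33] 66.35651874560504
0.1346 [503.39 206.26] 66.74913113985615
0.1366 [505.25 205.47] 67.02773819085485
0.1326 [501.46 206.2 ] 62.24675032673237
0.1346 [503.27 205.16] 62.2172476836944
0.1366 [505.   204.16] 62.37601067448779
```

>>> apply_moves:
  commands:
    - [20,15,1,0,0,0,0]
    - [20,35,1,0,0,0,0]
    - [20,48,1,0,0,0,0]
    - [20,53,1,0,0,0,0]
    - [20,53,1,0,0,0,0]

```text
clock: 9.05
tcp_pos: [0.5008, 0.2084, 0.1596]
orientation: [-0.574, 1.495, 0.574]
contact_force: [0.3, -0.0, -1.3]
grip_width: 0.0228
```

```bash
sed -i 's/y0=int(u\[0\])-30,int(u\[1\])-50/y0=int(u[0])-40,int(u[1])-50/' shank.py; python3 shank.py sk4;python3 -c "
from h import *
st()"
```

```text
t 9.05 tcp [500.8 208.4 159.6] yaw_y 132.04 tilt [-0.07 -0.04] F [ 0.33 -0.04 -1.27] M [-0.025  0.028 -0.021] w 22.8 j [-0.587  0.312  0.094  1.926 -0.037  0.906  1.83 ]
tip px [365.28041546 143.58772787] tcp px [373.54566236 116.36247862]
win 325 93
t 9.25 tcp [501.7 209.  161. ] yaw_y 132.05 tilt [0.08 0.05] F [ 0.17 -0.16 -0.61] M [-0.028  0.018 -0.018] w 22.6 j [-0.587  0.311  0.094  1.925 -0.037  0.907  1.83 ]
```

View pics/sk4.png

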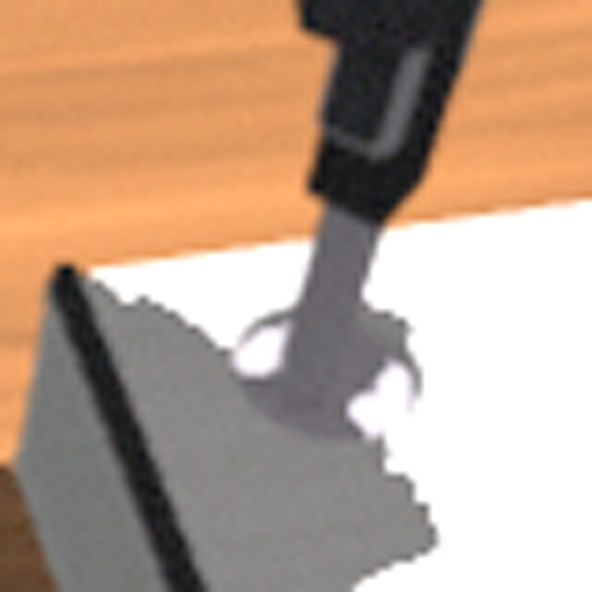

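>>> apply_moves:
  commands:
    - [20,2,0,0,0,0,0]
    - [20,4,0,0,0,0,0]
    - [20,6,0,0,0,0,0]
    - [20,8,0,0,0,0,0]
    - [20,8,0,0,0,0,0]

```text
clock: 9.75
tcp_pos: [0.5008, 0.2086, 0.1518]
orientation: [-0.574, 1.494, 0.574]
contact_force: [-0.0, -0.3, -1.4]
grip_width: 0.0231
```

```bash
cat > fa.py <<'E'
from h import *
import sys
n=int(sys.argv[1]) if len(sys.argv)>1 else 6
a=[]
for i in range(n):
    o=r.get_obs();a.append(np.r_[o["tcp_pos"]*1000,o["contact_force"],o["moment"]*100]);
    if i<n-1: grab_frame("top")
a=np.array(a);print("mean tcp",a.mean(0)[:3].round(2),"F",a.mean(0)[3:6].round(2),"M(Ncm)",a.mean(0)[6:].round(2),"sd",a.std(0)[[0,5]].round(2));st()
E
python3 fa.py
```

```text
mean tcp [501.03 208.65 152.1 ] F [ 0.35  0.37 -1.43] M(Ncm) [-0.87  0.81  0.64] sd [0.12 0.55]
t 10.00 tcp [501.2 208.7 152.3] yaw_y 132.06 tilt [0.01 0.01] F [ 0.47  0.72 -2.51] M [ 0.028 -0.067  0.001] w 22.7 j [-0.586  0.321  0.093  1.933 -0.038  0.889  1.831]
```

>>> apply_moves:
  commands:
    - [20,1,0,0,0,0,0]
    - [20,2,0,0,0,0,0]
    - [20,3,0,0,0,0,0]
    - [20,4,0,0,0,0,0]
    - [20,4,0,0,0,0,0]

```text
clock: 10.5
tcp_pos: [0.5006, 0.2086, 0.1479]
orientation: [-0.574, 1.494, 0.574]
contact_force: [-1.1, 0.1, 0.1]
grip_width: 0.023
```

```bash
python3 fa.py 7
```

```text
mean tcp [500.68 208.6  147.94] F [-1.72 -0.05 -0.81] M(Ncm) [-2.29 51.98 -1.14] sd [0.04 0.62]
t 10.80 tcp [500.7 208.6 148. ] yaw_y 132.07 tilt [-0.04 -0.01] F [-2.05  0.02 -2.03] M [-0.088  0.569  0.011] w 23.0 j [-0.586  0.327  0.093  1.937 -0.039  0.881  1.832]
```

>>> apply_moves:
  commands:
    - [20,-0.3,0.3,-0.3,0,0,0]
    - [20,0,0.6,-0.6,0,0,0]
    - [20,0,0.6,-0.6,0,0,0]

```text
clock: 11.1
tcp_pos: [0.5004, 0.2087, 0.1482]
orientation: [-0.574, 1.493, 0.574]
contact_force: [-0.9, -0.8, -1.5]
grip_width: 0.0229
```

```bash
python3 fa.py 6
```

```text
mean tcp [500.4  208.65 148.26] F [-0.75 -0.8  -1.25] M(Ncm) [-15.03  22.43  -1.61] sd [0.02 0.53]
t 11.35 tcp [500.4 208.7 148.2] yaw_y 132.06 tilt [0.02 0.  ] F [-1.79 -1.14 -2.12] M [-0.126  0.23   0.022] w 22.9 j [-0.586  0.325  0.093  1.938 -0.038  0.88   1.831]
```

>>> apply_moves:
  commands:
    - [20,0,0,-0.4,0,0,0]
    - [20,0,0,-0.8,0,0,0]
    - [20,0,0,-0.8,0,0,0]

```text
clock: 11.65
tcp_pos: [0.4999, 0.2083, 0.1484]
orientation: [-0.574, 1.493, 0.574]
contact_force: [-0.4, 0.3, -1.3]
grip_width: 0.0229
```

```bash
python3 fa.py 6
```

```text
mean tcp [499.82 208.28 148.31] F [ 0.01  0.14 -1.25] M(Ncm) [-0.78  0.08 -3.15] sd [0.07 0.44]
t 11.90 tcp [499.7 208.2 148.2] yaw_y 132.06 tilt [0.01 0.01] F [-0.44  0.12 -1.37] M [ 0.016 -0.01   0.002] w 22.9 j [-0.586  0.324  0.093  1.94  -0.038  0.879  1.831]
```

>>> apply_moves:
  commands:
    - [20,1,0,0,0,0,0]
    - [20,2,0,0,0,0,0]
    - [20,3,0,0,0,0,0]
    - [20,4,0,0,0,0,0]
    - [20,4,0,0,0,0,0]

```text
clock: 12.4
tcp_pos: [0.4995, 0.2081, 0.144]
orientation: [-0.574, 1.494, 0.574]
contact_force: [-0.9, 0.3, -1.0]
grip_width: 0.0225
```

```bash
python3 fa.py 6
```

```text
mean tcp [499.61 208.17 144.15] F [-0.02 -0.24 -0.87] M(Ncm) [-0.07  2.31 -1.22] sd [0.05 0.38]
t 12.65 tcp [499.6 208.2 144.2] yaw_y 132.07 tilt [0. 0.] F [ 0.39 -0.25 -0.99] M [-0.005  0.029  0.024] w 22.5 j [-0.586  0.329  0.092  1.943 -0.039  0.871  1.832]
```

>>> apply_moves:
  commands:
    - [20,1,0,0,0,0,0]
    - [20,2,0,0,0,0,0]
    - [20,3,0,0,0,0,0]
    - [20,4,0,0,0,0,0]
    - [20,5,0,0,0,0,0]
    - [20,6,0,0,0,0,0]
    - [20,6,0,0,0,0,0]

```text
clock: 13.35
tcp_pos: [0.4995, 0.2081, 0.138]
orientation: [-0.574, 1.494, 0.574]
contact_force: [0.1, 0.6, -1.3]
grip_width: 0.0228
```

```bash
python3 fa.py 6
```

```text
mean tcp [499.62 208.18 138.17] F [ 0.22  0.43 -1.19] M(Ncm) [-0.46  0.56 -1.66] sd [0.05 0.32]
t 13.60 tcp [499.7 208.2 138.3] yaw_y 132.07 tilt [0.01 0.  ] F [ 1.39  0.05 -1.05] M [ 0.071 -0.014  0.031] w 22.8 j [-0.585  0.337  0.091  1.948 -0.04   0.858  1.833]
```

>>> apply_moves:
  commands:
    - [20,0.7,0,0,0,0,0]
    - [20,1.4,0,0,0,0,0]
    - [20,2.0,0,0,0,0,0]
    - [20,2.0,0,0,0,0,0]

```text
clock: 14.0
tcp_pos: [0.4998, 0.2083, 0.1364]
orientation: [-0.574, 1.493, 0.574]
contact_force: [-0.4, 0.0, 1.5]
grip_width: 0.0226
```

```bash
python3 fa.py 7
```

```text
mean tcp [499.75 208.27 136.36] F [-0.5   0.07  1.46] M(Ncm) [-1.41 10.66 -0.43] sd [0.01 0.2 ]
t 14.30 tcp [499.7 208.2 136.3] yaw_y 132.06 tilt [0.02 0.01] F [-0.48 -0.91  1.91] M [ 0.045  0.155 -0.008] w 22.6 j [-0.584  0.339  0.091  1.95  -0.04   0.854  1.833]
```

>>> apply_moves:
  commands:
    - [20,0,0,0,0.05,0,0]
    - [20,0,0,0,0.13,0,0]
    - [20,0,0,0,0.22,0,0]
    - [20,0,0,0,0.31,0,0]
    - [20,0,0,0,0.4,0,0]
    - [20,0,0,0,0.4,0,0]

```text
clock: 14.9
tcp_pos: [0.4998, 0.2087, 0.1364]
orientation: [-0.262, 1.554, 0.262]
contact_force: [0.4, 0.8, 1.2]
grip_width: 0.0224
```

```bash
python3 fa.py 6
```

```text
mean tcp [499.74 208.64 136.32] F [-0.13  1.55  1.6 ] M(Ncm) [45.39  6.61 -0.67] sd [0.02 0.37]
t 15.15 tcp [499.7 208.6 136.3] yaw_y 109.23 tilt [0.02 0.04] F [0.14 1.84 1.58] M [ 0.572  0.057 -0.026] w 23.0 j [-0.652  0.341  0.173  1.955 -0.077  0.852  1.469]
```

>>> apply_moves:
  commands:
    - [20,0,0.5,0.2,0,0,0]
    - [20,0,1,0.3,0,0,0]
    - [20,0,1,0.3,0.06,0,0]
    - [20,0,1,0.3,0.14,0,0]
    - [20,0,1,0.3,0.23,0,0]
    - [20,0,1,0.3,0.32,0,0]
    - [20,0,1,0.3,0.4,0,0]

```text
clock: 15.85
tcp_pos: [0.4999, 0.2091, 0.1363]
orientation: [0.054, 1.57, -0.054]
contact_force: [0.5, 1.2, 1.6]
grip_width: 0.0227
```

```bash
python3 fa.py 6
```

```text
mean tcp [499.83 209.17 136.27] F [0.22 0.46 1.56] M(Ncm) [ 24.11 -19.23   1.37] sd [0.04 0.51]
t 16.10 tcp [499.8 209.2 136.3] yaw_y 86.34 tilt [0.02 0.  ] F [1.18 1.92 1.99] M [ 0.227 -0.197  0.014] w 22.9 j [-0.721  0.345  0.258  1.958 -0.115  0.851  1.105]
```

>>> apply_moves:
  commands:
    - [20,0,0.5,0.4,0.06,0,0]
    - [20,0,0.5,0.4,0.15,0,0]
    - [20,0,0.5,0.4,0.24,0,0]
    - [20,0,0.5,0.4,0.33,0,0]
    - [20,0,0.5,0.4,0.4,0,0]

```text
clock: 16.6
tcp_pos: [0.5002, 0.2095, 0.1363]
orientation: [0.367, 1.539, -0.367]
contact_force: [1.0, 1.4, 1.4]
grip_width: 0.0226
```

```bash
python3 -c "
from h import *
st()"; python3 fa.py 5
python3 - <<'E'
from fit import *
ims=[]
for c,w in (("scene",(330,80,80,80)),("top",(120,160,100,80))):
    f=grab_frame(c); im=f["pixels"][:,:,::-1][w[1]:w[1]+w[3],w[0]:w[0]+w[2]]
    ims.append(cv2.resize(im,None,fx=4.4,fy=4.4,interpolation=2))
cv2.imwrite("pics/a6.png",np.clip(np.hstack(ims)*1.5,0,255).astype(np.uint8))
E
```

```text
t 16.60 tcp [500.2 209.5 136.3] yaw_y 63.21 tilt [ 0.02 -0.  ] F [1.01 1.42 1.38] M [ 0.201 -0.279  0.103] w 22.6 j [-0.792  0.353  0.346  1.962 -0.156  0.853  0.741]
mean tcp [500.17 209.53 136.22] F [0.57 0.27 1.46] M(Ncm) [ 11.89 -26.21   3.45] sd [0.03 0.73]
t 16.80 tcp [500.2 209.6 136.2] yaw_y 63.45 tilt [ 0.01 -0.  ] F [0.84 0.45 1.57] M [ 0.114 -0.301  0.004] w 22.7 j [-0.791  0.353  0.345  1.962 -0.156  0.853  0.745]
```

View pics/a6.png

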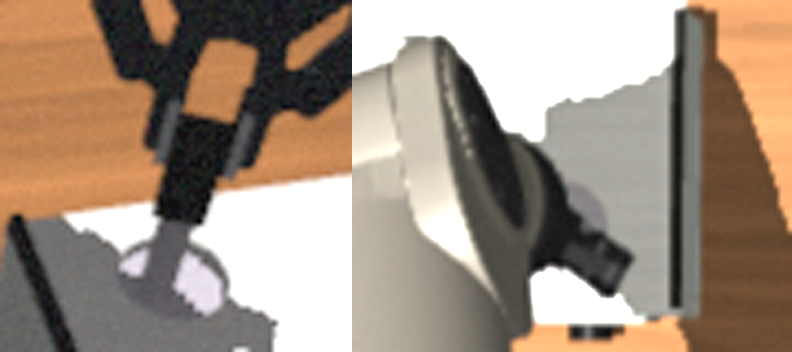

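>>> apply_moves:
  commands:
    - [20,0,0.6,0.6,0.06,0,0]
    - [20,0,0.6,0.6,0.15,0,0]
    - [20,0,0.6,0.6,0.24,0,0]
    - [20,0,0.6,0.6,0.33,0,0]
    - [20,0,0.6,0.6,0.42,0,0]
    - [20,0,0.6,0.6,0.5,0,0]
    - [20,0,0.6,0.6,0.58,0,0]

```text
clock: 17.6
tcp_pos: [0.5009, 0.2097, 0.1362]
orientation: [0.816, 1.412, -0.816]
contact_force: [0.4, -0.2, 1.3]
grip_width: 0.0229
```

```bash
python3 -c "
from h import *
st()"; python3 fa.py 5
```

```text
t 17.60 tcp [500.9 209.7 136.2] yaw_y 29.98 tilt [ 0.01 -0.01] F [ 0.38 -0.24  1.3 ] M [-0.047 -0.352  0.117] w 22.9 j [-0.894  0.369  0.478  1.966 -0.221  0.857  0.225]
mean tcp [500.9  209.76 136.19] F [0.68 0.06 2.03] M(Ncm) [ -6.55 -33.55   5.61] sd [0.01 0.56]
t 17.80 tcp [500.9 209.8 136.2] yaw_y 30.22 tilt [ 0.   -0.01] F [1.29 0.17 2.18] M [-0.08  -0.278 -0.023] w 22.8 j [-0.894  0.369  0.477  1.966 -0.221  0.857  0.229]
```

>>> apply_moves:
  commands:
    - [20,0,0.8,0.6,0.05,0,0]
    - [20,0,0.8,0.6,0.1,0,0]
    - [20,0,0.8,0.6,0.15,0,0]
    - [20,0,0.8,0.6,0.2,0,0]
    - [20,0,0.8,0.6,0.25,0,0]

```text
clock: 18.3
tcp_pos: [0.5014, 0.2096, 0.1361]
orientation: [1.003, 1.328, -1.005]
contact_force: [-0.1, -0.2, 2.2]
grip_width: 0.023
```

```bash
python3 fa.py 3
```

```text
mean tcp [501.4  209.65 136.04] F [-0.19 -0.25  1.78] M(Ncm) [-11.44  -4.68   6.82] sd [0.01 0.71]
t 18.40 tcp [501.4 209.6 136. ] yaw_y 15.84 tilt [-0.05 -0.02] F [-0.74 -0.26  2.31] M [-0.108 -0.017  0.018] w 22.9 j [-0.938  0.379  0.536  1.967 -0.252  0.861  0.01 ]
```

>>> apply_moves:
  commands:
    - [20,0,0,0.3,0.04,0,0]
    - [20,0,0,0.3,0.08,0,0]
    - [20,0,0,0.3,0.12,0,0]

```text
clock: 18.7
tcp_pos: [0.5015, 0.2095, 0.1361]
orientation: [1.093, 1.28, -1.094]
contact_force: [-0.0, 0.4, 1.7]
grip_width: 0.0229
```

```bash
python3 fa.py 2
```

```text
mean tcp [501.54 209.51 136.07] F [-0.27 -0.04  1.91] M(Ncm) [-4.32 -0.93  9.9 ] sd [0.02 0.25]
t 18.75 tcp [501.6 209.5 136.1] yaw_y 8.85 tilt [-0.04 -0.  ] F [-0.51 -0.47  2.16] M [-0.072  0.005  0.098] w 22.4 j [-0.96   0.384  0.566  1.969 -0.268  0.863 -0.096]
```

>>> apply_moves:
  commands:
    - [20,0,0,0,0.04,0,0]
    - [20,0,0,0,0.08,0,0]
    - [20,0,0,0,0.12,0,0]

```text
clock: 19.05
tcp_pos: [0.5016, 0.2095, 0.1361]
orientation: [1.182, 1.227, -1.183]
contact_force: [-0.0, -0.4, 1.9]
grip_width: 0.0223
```

```bash
python3 fa.py 2
```

```text
mean tcp [501.64 209.48 136.1 ] F [-0.47 -0.17  1.39] M(Ncm) [-6.67 -1.1   6.91] sd [0.01 0.53]
t 19.10 tcp [501.7 209.5 136.1] yaw_y 1.98 tilt [-0.03 -0.01] F [-0.9   0.    0.86] M [-0.067  0.034  0.077] w 22.5 j [-0.982  0.39   0.595  1.97  -0.284  0.865 -0.2  ]
```

>>> apply_moves:
  commands:
    - [20,0,0,0,0.03,0,0]
    - [20,0,0,0,0.06,0,0]
    - [20,0,0,0,0.09,0,0]

```text
clock: 19.4
tcp_pos: [0.5017, 0.2095, 0.1361]
orientation: [1.25, 1.182, -1.251]
contact_force: [0.1, -0.6, 2.7]
grip_width: 0.0229
```

```bash
python3 fa.py 2
```

```text
mean tcp [501.73 209.47 136.12] F [ 0.09 -0.83  2.22] M(Ncm) [-12.58   9.28   6.43] sd [0.01 0.52]
t 19.45 tcp [501.7 209.5 136.1] yaw_y -3.33 tilt [-0.02 -0.01] F [ 0.1  -1.08  1.7 ] M [-0.158  0.095  0.045] w 23.2 j [-0.999  0.394  0.618  1.971 -0.297  0.867 -0.28 ]
```

>>> apply_moves:
  commands:
    - [20,0,0,0,0.03,0,0]
    - [20,0,0,0,0.06,0,0]
    - [20,0,0,0,0.09,0,0]

```text
clock: 19.75
tcp_pos: [0.5018, 0.2095, 0.1362]
orientation: [1.317, 1.136, -1.317]
contact_force: [-0.4, -0.8, 1.2]
grip_width: 0.023
```

```bash
python3 fa.py 2
```

```text
mean tcp [501.82 209.48 136.15] F [-0.78 -0.82  1.84] M(Ncm) [-24.29  10.32   6.01] sd [0.   0.63]
t 19.80 tcp [501.8 209.5 136.1] yaw_y -8.52 tilt [-0.01 -0.01] F [-1.21 -0.88  2.46] M [-0.25   0.13   0.002] w 23.0 j [-1.016  0.399  0.641  1.972 -0.309  0.868 -0.359]
```

>>> apply_moves:
  commands:
    - [20,0,-0.2,0.6,0.03,0,0]
    - [20,0,-0.2,0.6,0.06,0,0]
    - [20,0,-0.2,0.6,0.09,0,0]

```text
clock: 20.1
tcp_pos: [0.5018, 0.2092, 0.1363]
orientation: [1.382, 1.087, -1.381]
contact_force: [0.3, -0.5, 1.0]
grip_width: 0.0225
```

```bash
python3 fa.py 2
```

```text
mean tcp [501.79 209.15 136.28] F [ 0.73 -0.32  1.25] M(Ncm) [-0.04 -8.77 17.73] sd [0.01 0.28]
t 20.15 tcp [501.8 209.1 136.3] yaw_y -13.67 tilt [0.02 0.01] F [ 1.14 -0.12  1.53] M [-0.005 -0.071  0.164] w 22.6 j [-1.032  0.403  0.664  1.973 -0.322  0.87  -0.435]
```

>>> apply_moves:
  commands:
    - [20,0,0,0,0.03,0,0]
    - [20,0,0,0,0.06,0,0]

```text
clock: 20.35
tcp_pos: [0.5018, 0.2091, 0.1363]
orientation: [1.425, 1.054, -1.424]
contact_force: [0.3, -0.4, 1.3]
grip_width: 0.0228
```

```bash
python3 fa.py 2
```

```text
mean tcp [501.77 209.09 136.25] F [ 0.01 -0.29  1.31] M(Ncm) [  0.62 -17.97  36.57] sd [0.01 0.01]
t 20.40 tcp [501.8 209.1 136.2] yaw_y -17.09 tilt [0.02 0.  ] F [-0.32 -0.18  1.33] M [ 0.008 -0.164  0.355] w 23.0 j [-1.043  0.407  0.679  1.974 -0.331  0.871 -0.486]
```

```bash
python3 fa.py 5
```

```text
mean tcp [501.75 209.08 136.24] F [0.21 0.06 1.39] M(Ncm) [  0.06 -20.96  33.26] sd [0.01 0.27]
t 20.60 tcp [501.7 209.1 136.3] yaw_y -16.88 tilt [0.02 0.  ] F [0.81 0.44 1.78] M [ 0.023 -0.245  0.29 ] w 23.1 j [-1.043  0.407  0.678  1.974 -0.33   0.871 -0.483]
```

>>> apply_moves:
  commands:
    - [20,0,0,0,-0.04,0,0]
    - [20,0,0,0,-0.08,0,0]
    - [20,0,0,0,-0.08,0,0]
  force: 20

```text
clock: 20.9
tcp_pos: [0.5017, 0.209, 0.1363]
orientation: [1.367, 1.1, -1.366]
contact_force: [0.9, -0.3, 1.8]
grip_width: 0.023
```

```bash
python3 fa.py 4
```

```text
mean tcp [501.69 209.03 136.27] F [0.67 0.14 1.53] M(Ncm) [ 11.14 -19.68  -1.6 ] sd [0.02 0.25]
t 21.05 tcp [501.7 209.  136.2] yaw_y -12.39 tilt [0.   0.01] F [1.04 0.7  1.74] M [ 0.144 -0.208  0.014] w 22.9 j [-1.028  0.402  0.658  1.973 -0.319  0.869 -0.416]
```

>>> apply_moves:
  commands:
    - [28,0,0,0,0,0,0]
    - [40,0,0,0,0,0,0]
    - [50,0,0,0,0,0,0]
    - [50,0,0,0,0,0,0]

```text
clock: 21.45
tcp_pos: [0.5014, 0.2089, 0.136]
orientation: [1.365, 1.1, -1.366]
contact_force: [0.7, 0.4, 0.7]
grip_width: 0.0499
```

```bash
python3 shank.py sk9; python3 fa.py 3
```

```text
t 21.45 tcp [501.4 208.9 136. ] yaw_y -12.32 tilt [-0.02 -0.01] F [0.69 0.43 0.72] M [ 0.046 -0.007 -0.044] w 49.9 j [-1.028  0.402  0.658  1.974 -0.318  0.87  -0.415]
tip px [363.35446989 151.10419508] tcp px [371.25317274 125.18496514]
win 323 101
mean tcp [501.57 208.97 136.17] F [-0.18 -0.38 -0.03] M(Ncm) [-0.37 -2.35  0.22] sd [0.03 0.22]
t 21.75 tcp [501.6 209.  136.2] yaw_y -12.32 tilt [-0.  0.] F [ 0.46 -0.42  0.18] M [-0.028 -0.034  0.009] w 49.9 j [-1.028  0.402  0.658  1.973 -0.318  0.869 -0.415]
```

View pics/sk9.png

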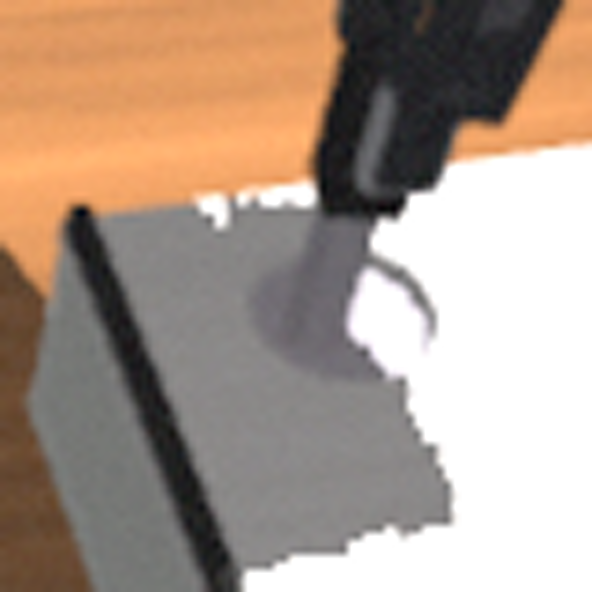

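>>> apply_moves:
  commands:
    - [50,-8,0,0,0,0,0]
    - [50,-20,0,0,0,0,0]
    - [50,-45,0,0,0,0,0]
    - [50,-80,0,0,0,0,0]
    - [50,-120,0,0,0,0,0]
    - [50,-120,0,0,0,0,0]

```text
clock: 22.35
tcp_pos: [0.5051, 0.2097, 0.2624]
orientation: [1.375, 1.099, -1.357]
contact_force: [-0.1, 0.4, 1.0]
grip_width: 0.0503
```

```bash
python3 - <<'E'
from h import *
f=grab_frame("scene");cv2.imwrite("pics/fin.png",f["pixels"][:,:,::-1])
im=np.clip(f["pixels"][100:170,330:410,::-1]*1.5,0,255).astype(np.uint8)
cv2.imwrite("pics/finz.png",cv2.resize(im,None,fx=8,fy=8,interpolation=2))
t=grab_frame("top");cv2.imwrite("pics/fint.png",t["pixels"][:,:,::-1])
st()
for z,zz in (("grip top",.059+.12),("grip bottom",.134),("tip",.059)): print(z,(proj(f,[.5017,.2085,zz])-[330,100]+.5)*8)
E
```

```text
t 22.45 tcp [502.3 209.3 257.9] yaw_y -12.32 tilt [0.13 0.13] F [-0.45  0.42 -0.13] M [0.003 0.071 0.02 ] w 50.2 j [-1.116  0.248  0.735  1.847 -0.186  1.113 -0.529]
grip top [371.91512632  78.12552694]
grip bottom [331.05127067 212.36324174]
tip [271.00936269 409.60083447]
```

View pics/finz.png

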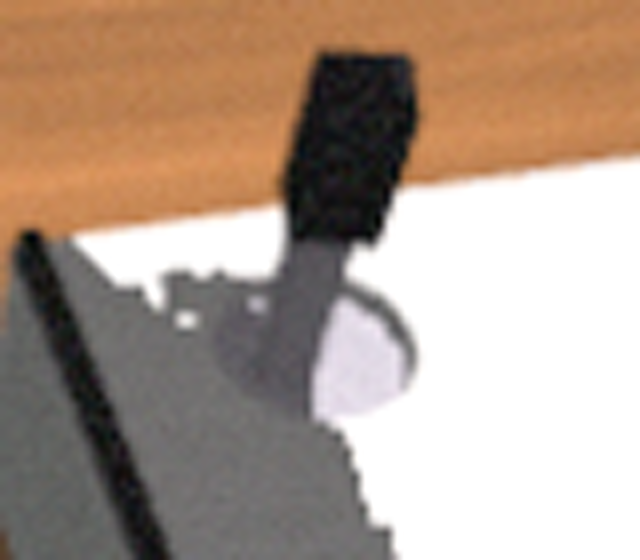

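View pics/fin.png

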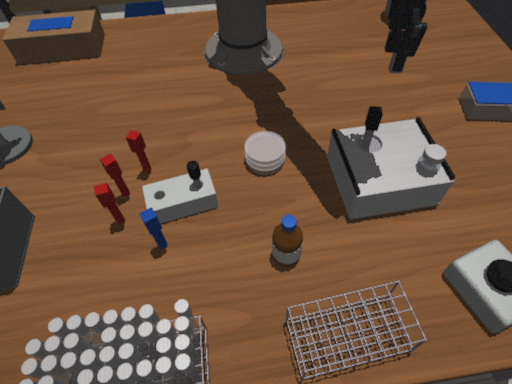

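```bash
python3 -c "
from h import *
st(); print(r.hand_in())"
```

```text
t 22.45 tcp [502.3 209.3 257.9] yaw_y -12.32 tilt [0.13 0.13] F [-0.45  0.42 -0.13] M [0.003 0.071 0.02 ] w 50.2 j [-1.116  0.248  0.735  1.847 -0.186  1.113 -0.529]
the job is handed in; nothing more can be done
None
```

The lock screw is at its stop and the black hex key is left standing fully seated in it. I handed the job in at 22.45 s of the 72 s allowed.

- **Seating:** I found the socket's spot and angle in the pictures. The final fit was felt out by cancelling the side forces, which stayed under about 2 N. The key met the socket floor at the expected seated height, with under 3 N of press.
- **Turning:** The screw turned clockwise by about 2.5 rad in one grasp. Torque while turning was about 0.1 N m. At the end it rose and held at 0.33–0.37 N m without creeping, which I took as the stop. I then eased the torque back to zero, let go and lifted clear.
- **Last checks:** The final scene picture shows the key upright in the recess within about 1–2 pixels of the predicted fully seated position. The punch, jar, dishes, bottle and look-alikes look undisturbed. The force readings show the gripper touching nothing.
- **Disagreements:** My first automatic fits of the key's angle were off, at 41–49° against 61° from the face edges, so I used the edges. The two cameras put the socket about 1.7 mm apart, and touch settled it. The screw's own angle cannot be read, so the stop is judged only from the torque and the total turn.

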